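# Draw out the probe arm under its hood and hold it at the index clip

## Robot

A 6-joint arm with a two-finger parallel gripper is mounted at the origin on the work surface. World frame = base frame: x ahead of the robot, y to its left, z up, the work surface at z = 0. Lengths are in m, angles in rad, forces in N, time in s.
With the tool pointing down it reaches from about 0.35 to 0.85 m from the base axis. Payload 8.1 kg.
Tool frame: the origin (TCP) lies midway between the tips of the shut fingers; the grasp point (between the pads) lies 19 mm behind it (robot.tcp_to_grasp is the distance from the TCP to the grasp point, in m); z points along the fingers, y is the direction in which the jaws open and shut (so a half turn about z gives the same grasp; the last joint's range is limited). The gripper opens to 93 mm and grips with 3 to 60 N. Pads are 15 mm wide; open, the fingers measure 128 mm over their backs; the gripper's body (75 mm by 188 mm) begins 65 mm behind the grasp point.
Start: joints at [1.025, 0.13, 1.488, -0, 1.523, -0.085], TCP at [0.267, 0.537, 0.219] pointing down, gripper open.
Joint ranges: [-2.96, 2.96], [-0.89, 2.26], [0.02, 2.5], [-1.34, 4.48], [0, 2.73], [-2.66, 2.66]. Speed limits (rad/s): [2.39, 2.39, 2.79, 3.14, 3.14, 3.14].

## Interface

Orientations are given as a rotation vector (axis times angle).
In Python, from plant import robot gives the robot as it stands.
- The arm moves only by the tool send_rows, never from a script. Its argument "series" is a list of rows, each an object of numbers: "wx", "wy", "wz": the turn, a rotation vector about the world's x, y, z in rad; "dx", "dy", "dz": the shift along the world's x, y, z in cm; "fingers": the closure in counts, from 0 (fully open) to 255 (shut). In form: [{"wx": .., "wy": .., "wz": .., "dx": .., "dy": .., "dz": .., "fingers": ..}, ...]. A call has 1 to 20 rows; each row shifts and turns the pose as measured when the row begins; what a row does not reach is not made up. A row lasts 1/12 s, in which the tool goes at most 41.7 mm and 7.16 degrees, less where a joint would pass 70% of its speed; a pose out of reach is approached as far as the arm can. A call is refused whole if a number of a shift passes 4.17 or a number of a turn 0.125, either way. A call with a gripper value outside its range is refused whole. The fingers move at their own pace and stop on an object; "newtons" is the grip in N (left out, the last holds). Time passes only in rows, so rows that do not move let the fingers close. It gives the time, the measured TCP pose, the force and the opening at its end, in the units of the state.
- robot.read_state(): the state, without advancing time (a new reading comes with each control period).
- robot.read_camera(name): name is "side" or "top"; returns the picture (420x560x3 uint8, red, green, blue); there is no depth.
- robot.camera_info(name): a dict with "intrinsics" (3x3 intrinsics, pixels), "extrinsics" (4x4, takes a point from world to camera coordinates). Camera axes: x right, y up, looking along -z (the intrinsics and any distortion apply to the point x, -y, -z); pixel columns grow to the right and rows downward; lengths in m; the calibration is good to about 2 mm. A picture is of the moment at which its call begins. camera_info takes no time and is no camera call.
- robot.close_job(): hands the job in, once; it reports no verdict.
The state is a dict: "t": time; "q": joint angles; "dq": joint speeds; "joint_torque": joint torques, N m; "tool_pos": TCP position; "orientation": TCP orientation; "force": force on the tool from outside, world axes, zero at the start; "wrist_torque": the same for the moment, N m; "opening": finger opening in m.
Only numpy, scipy, OpenCV 4.12 (cv2) and the standard library are available. Lean on these libraries where they do the work, as an engineer would, in place of code of your own. Each camera call takes 0.05 s, during which the arm holds its last target.

## Task

Lever the hood of the sampling module open past upright with the blade of the flat opener, then lay the opener back on the bench clear of the module. Then squeeze the lock button on the head of the telescoping probe arm, draw the arm out until its pointer lines up with the index clip on the scale, and finish while still squeezing and holding it there. Do not shift the clip, and leave the tube rack, carton and pipette where they are.

Things in the scene. Friction and masses are not known exactly. Their poses are not given: they have to be found in the camera images.
- module: white sampling module fixed to the bench. Origin: centre of its underside; +x from open front to rear, +z up. Deck 340 x 170 mm, top at z=20 mm; open at x=-170..-60. Rear block x=50..170, y=-80..80, to z=78. Side cheeks, inner faces y=+-74, x=-55..50, to z=72; between them, under the hood, the arm's head. Scale with 10 mm ticks on the deck's right side (y=-75..-50)
- hood (a joint): grey hood, rad: 0 shut, grows as its front swings up and back to the stop at 2.1. 100 g, friction hinge (0.07 N m): stays where left. Top plate 110 mm long, 160 wide, 5 thick; front skirt 4 mm thick, down to 10 mm above the deck; no sides. The blade goes in the 10 mm slot under the skirt, then lifts and pushes the plate over from inside. 25 mm free between skirt and arm's head
- hood_hinge (a point): middle of the hood's hinge axis (along the module's y): module x=+50, z=78 mm, at the hood's upper rear edge
- hood_edge (a point): middle of the lower edge of the hood's front skirt; module x=-58, z=30 mm when shut; moves with the hood
- head (a point): centre of the probe arm's aluminium head: block 22 mm long (module x), 30 wide (y), 32 high (z=32..64), at module x=-20, y=0, z=48 mm when home. A 14 x 16 mm bar runs back from it into a fixed sleeve (34 mm wide, front at x=+21). Squeeze it from above across its width (along module y), which presses the button
- lock_button (a joint): black push button on the +y side of the head (16 mm long, 22 mm high, standing out 5 mm), m: 0 out, 0.005 flush; about 1.6 N to start, 5.6 N to press flush. Out, it locks the arm home; pressed more than about 3 mm it frees the arm
- probe_arm (a joint): extension of the arm, m: 0 home, grows as the head is drawn out towards the module's front (module -x), stop at 0.118. A return spring pulls it back with 2 N at home, 4 N at 0.1 m: let go, it runs back towards home
- pointer (a point): tip of the thin dark pointer strip that the head carries on its right (module -y) side, just above the deck: 14 mm in front of the head's centre and 52 mm to its right
- clip_mark (a point): tip of the index line of the black index clip (12 mm block on the right edge of the deck, 29 mm high over the bench), on the scale; same axes as the module. Lined up when pointer and clip_mark have the same module x
- index_clip (a joint): scale reading of the index clip, m: the arm's pointer lines up with it when probe_arm has the same value
- opener: loose flat opener lying on the bench, about 100 g: black handle 90 mm long, 18 wide, 36 high; steel blade 20 mm wide, 3 thick, flush with the handle's underside, reaching 75 mm beyond it. Origin: centre of the handle's underside; +x along the blade, +z up
- opener_grip (a point): point to grip the opener: in the handle, 20 mm ahead of its middle, 24 mm above its underside; the blade's tip is 100 mm further ahead
- blade_tip (a point): middle of the blade's tip edge, 1.5 mm above the opener's underside
- pipette: bystander: white and grey pipette lying on the bench, 186 mm long, 30 mm wide, 26 mm high, origin at its underside
- tube_rack: bystander: white rack of capped tubes, 80 x 140 mm, 86 mm high, origin at the centre of its underside
- carton: bystander: cardboard carton, 90 x 120 x 80 mm high, origin at the centre of its underside

How it is judged:
By the outcome, as a careful person would: the job done as asked, in the order asked, and still so for the second after the job is handed in, while the arm keeps its last pose, push and grip.
It also fails if it takes over 66 s, if anything falls off the work surface, if the arm or the gripper's body presses on something with over 40 N, if the wrist force passes 120 N, or if a joint passes its speed limit or range.

## Working session

There is one attempt and no reset: what is moved stays moved. The work goes in short steps, Python scripts to look and compute and a tool call to move; the robot and the scene stay as the last step left them, time stands still between calls to the robot, and variables do not carry over. Pictures are saved under pics/ and viewed, and the job is handed in when it is done.

Besides the shell and the picture viewer there is one more tool, called after "Call:" as a command line: name --argument value ..., lists and objects as JSON in quotes. send_rows: Moves the arm, as the interface text tells. Its arguments: {"type":"object","properties":{"series":{"type":"array","items":{"type":"object","properties":{"wx":{"type":"number"},"wy":{"type":"number"},"wz":{"type":"number"},"dx":{"type":"number"},"dy":{"type":"number"},"dz":{"type":"number"},"fingers":{"type":"number"}}}},"newtons":{"type":"number"}},"required":["series"]}

```bash
ls; mkdir -p pics; python3 - <<'E'
from plant import robot
import cv2
for n in ("side","top"):
    im=robot.read_camera(n); cv2.imwrite(f"pics/{n}0.png",im[:,:,::-1])
    i=robot.camera_info(n); print(n,i)
s=robot.read_state(); print(s); print(robot.tcp_to_grasp)
E
```

```text
pics
side {'intrinsics': array([[436.02806607,   0.        , 281.21719292],
       [  0.        , 436.02806607, 213.68171799],
       [  0.        ,   0.        ,   1.        ]]), 'extrinsics': array([[ 0.75807232, -0.65203719,  0.0131853 , -0.42667774],
       [ 0.50745333,  0.60243438,  0.6160876 , -0.31818813],
       [-0.40965531, -0.46034804,  0.78756728, -1.00620928],
       [ 0.        ,  0.        ,  0.        ,  1.        ]])}
top {'intrinsics': array([[436.52035972,   0.        , 276.85692355],
       [  0.        , 436.52035972, 210.69401419],
       [  0.        ,   0.        ,   1.        ]]), 'extrinsics': array([[-0.02071706, -0.99978076,  0.00303859, -0.00873607],
       [ 0.97751104, -0.01961744,  0.20996983, -0.56740995],
       [-0.20986419,  0.00732022,  0.97770314, -0.9193747 ],
       [ 0.        ,  0.        ,  0.        ,  1.        ]])}
{'t': 0.1, 'q': array([ 1.02461903e+00,  1.31097183e-01,  1.48915910e+00,  1.14709506e-06,
        1.52299689e+00, -8.54085472e-02]), 'dq': array([ 2.08340670e-03, -2.21766857e-03, -8.00255191e-05,  2.38261247e-04,
        8.72144794e-04, -2.46570775e-04]), 'joint_torque': array([ 1.54389977e-04, -5.61341214e+01, -4.93096197e+01,  7.68902223e-02,
        2.91452726e-02,  6.37003154e-06]), 'tool_pos': array([0.26650087, 0.53699779, 0.21769165]), 'orientation': array([-7.17270055e-01, -3.05808356e+00,  2.47839090e-03]), 'force': array([-0.59599156, -0.32889123, -0.82486128]), 'wrist_torque': array([-0.0952705 ,  0.01073874,  0.00462523]), 'opening': 0.09297199249938287}
0.0188
```

View pics/side0.png

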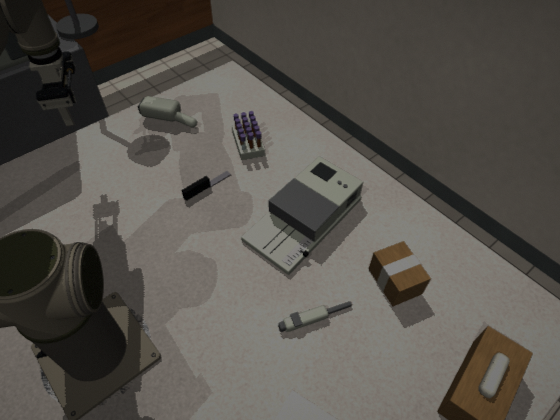

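View pics/top0.png

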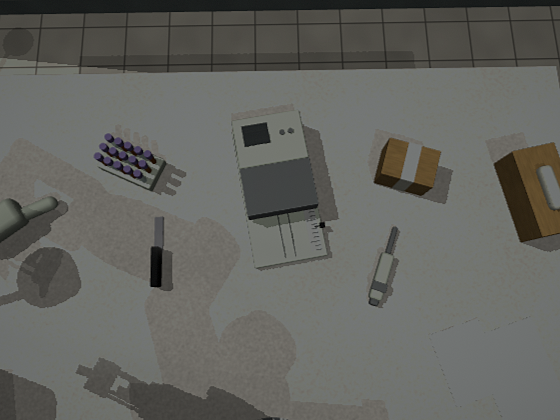

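The side view shows the module around (305,210) and the opener at (205,185). In the top view the module is around (280,190), the opener at (157,250), the rack at (130,160), the carton at (408,167) and the pipette at (383,268). Next I'll zoom in for precise corners.

```bash
cat > h.py <<'E'
import numpy as np, cv2
from plant import robot
def cam(n):
    i=robot.camera_info(n); return np.array(i['intrinsics']),np.array(i['extrinsics'])
def ray(n,u,v):
    K,E=cam(n); d=np.linalg.inv(K)@[u,v,1]; d=np.array([d[0],-d[1],-d[2]])
    R=E[:3,:3]; return -R.T@E[:3,3], R.T@d
def onz(n,u,v,z):
    o,d=ray(n,u,v); return o+d*(z-o[2])/d[2]
def proj(n,p):
    K,E=cam(n); c=E[:3,:3]@np.asarray(p)+E[:3,3]; c=np.array([c[0],-c[1],-c[2]]); w=K@c; return w[:2]/w[2]
def tri(a,b):
    A=[];B=[]
    os=[];
    M=np.zeros((3,3));r=np.zeros(3)
    for n,u,v in (("top",*a),("side",*b)):
        o,d=ray(n,u,v); d/=np.linalg.norm(d); P=np.eye(3)-np.outer(d,d); M+=P; r+=P@o
    return np.linalg.solve(M,r)
def crop(n,src,x0,y0,x1,y1,f,out):
    im=cv2.imread(src)[y0:y1,x0:x1]; im=cv2.resize(im,None,fx=f,fy=f,interpolation=cv2.INTER_CUBIC)
    im=cv2.convertScaleAbs(im,alpha=1.5,beta=10)
    for x in range((x0//10+1)*10,x1,10):
        cv2.line(im,(int((x-x0)*f),0),(int((x-x0)*f),6 if x%50 else 14),(0,0,255),1)
        if x%20==0: cv2.putText(im,str(x),(int((x-x0)*f)-10,24),0,0.35,(0,0,255),1)
    for y in range((y0//10+1)*10,y1,10):
        cv2.line(im,(0,int((y-y0)*f)),(6,int((y-y0)*f)),(0,0,255),1)
        if y%20==0: cv2.putText(im,str(y),(8,int((y-y0)*f)+4),0,0.35,(0,0,255),1)
    cv2.imwrite(out,im)
E
python3 - <<'E'
from h import *
crop('top','pics/top0.png',225,100,345,275,3.4,'pics/c1.png')
crop('top','pics/top0.png',135,205,185,295,6,'pics/c2.png')
crop('side','pics/side0.png',235,150,375,275,4.6,'pics/c3.png')
for n in("top","side"):print(ray(n,280,210))
E
```

```text
(array([ 0.36152468, -0.01313526,  1.01804105]), array([ 0.21126914, -0.01455013, -0.97734744]))
(array([ 0.07271924, -0.54972875,  0.99411514]), array([ 0.41182393,  0.46725504, -0.78240199]))
```

View pics/c1.png

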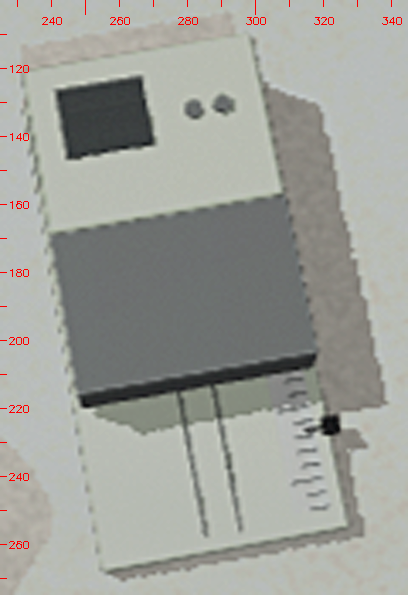

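View pics/c2.png

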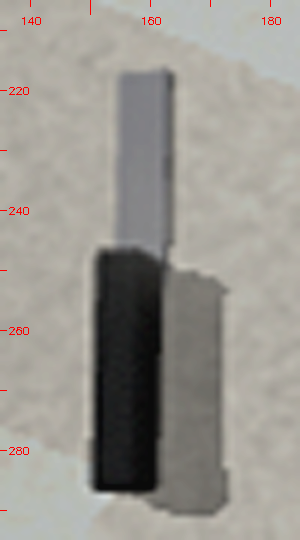

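View pics/c3.png

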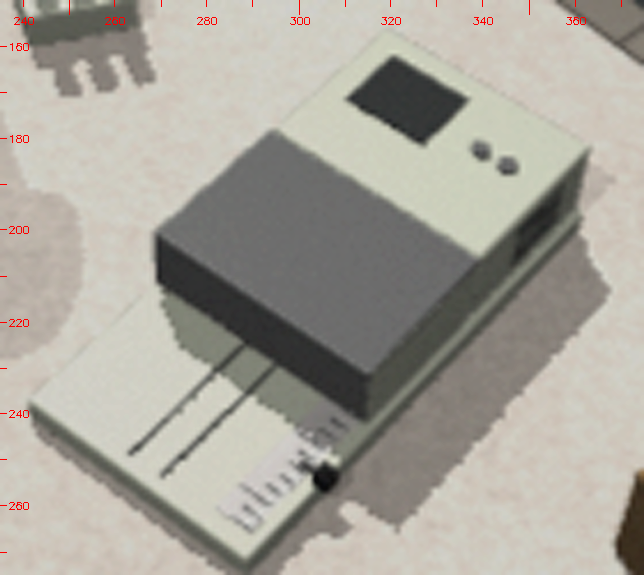

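```bash
cat > m.py <<'E'
from h import *
from scipy.optimize import least_squares
T=[((-60,80,78),(248.2,216.5)),((-60,-80,78),(317.9,203.8)),((50,80,78),(239.4,168.8)),((50,-80,78),(308.5,157.4)),((170,-80,78),(299.1,111.2)),((170,80,78),(231.5,121.2)),((-170,85,20),(255.9,267.6)),((-170,-85,20),(327.6,255))]
def s(x,y):return (235+x/4.6,150+y/4.6)
S=[((-60,80,78),s(156,233)),((-60,-80,78),s(368,374)),((50,80,78),s(272,130)),((50,-80,78),s(478,258)),((170,-80,78),s(590,150)),((170,80,78),s(387,32)),((-170,85,20),s(30,403)),((-170,-85,20),s(246,560))]
def w(p,q):
    c,si=np.cos(p[2]),np.sin(p[2]); q=np.array(q)/1000
    return np.array([p[0]+c*q[0]-si*q[1],p[1]+si*q[0]+c*q[1],q[2]])
if __name__=="__main__":
    for nm,L in (("top",[("top",)+t for t in T]),("side",[("side",)+t for t in S]),("both",[("top",)+t for t in T]+[("side",)+t for t in S])):
        f=lambda p:np.concatenate([proj(n,w(p,q))-u for n,q,u in L])
        r=least_squares(f,[0.5,0,0.1]); print(nm,r.x,np.abs(r.fun).max()); 
    print(r.fun.reshape(-1,2).round(1).tolist())
    p=r.x
    # opener: c2 factor 6 off (135,205)
    o=lambda x,y:(135+x/6,205+y/6)
    tl=onz("top",*o(119,73),.003);tr=onz("top",*o(169,73),.003)
    hl=onz("top",*o(97,250),.036);hr=onz("top",*o(155,258),.036);bl=onz("top",*o(92,492),.036);br=onz("top",*o(153,490),.036)
    print("tip",tl,tr,(tl+tr)/2); print("handle front",(hl+hr)/2,"back",(bl+br)/2, np.linalg.norm((hl+hr-bl-br)/2))
    b=(bl+br)/2; t=(tl+tr)/2; print("ang",np.arctan2(*(t-b)[1::-1]), np.hypot(*(t-b)[:2]))
E
python3 m.py
```

```text
top [ 0.62304573 -0.02485353  0.15944499] 2.268460640972819
side [ 0.6236814  -0.02699655  0.16066149] 1.1934866422027142
both [ 0.62340185 -0.02564549  0.16004053] 2.4287144157986233
[[-0.3, 0.1], [1.3, 0.0], [0.3, 0.5], [1.0, -0.2], [0.3, -2.4], [-0.2, -0.9], [-0.6, 1.0], [0.9, 0.2], [-0.9, -0.2], [-0.5, 0.2], [-0.7, -0.3], [0.3, 0.4], [0.5, -1.0], [-0.3, -1.4], [-1.4, -0.8], [-0.1, 0.4]]
tip [0.56952484 0.26857386 0.003     ] [0.56912816 0.24885426 0.003     ] [0.5693265  0.25871406 0.003     ]
handle front [0.49318385 0.25415287 0.036     ] back [0.40517893 0.25215455 0.036     ] 0.08802761055461612
ang 0.0399398564351283 0.16427858384862562
```

Call:
send_rows --series '[{"dx":2.0,"dy":-2.8,"dz":-0.6,"wz":0.05,"fingers":60},{"dx":2.0,"dy":-2.8,"dz":-0.6,"wz":0.05,"fingers":60},{"dx":2.0,"dy":-2.8,"dz":-0.6,"wz":0.05,"fingers":60},{"dx":2.0,"dy":-2.8,"dz":-0.6,"wz":0.05,"fingers":60},{"dx":2.0,"dy":-2.8,"dz":-0.6,"wz":0.05,"fingers":60},{"dx":2.0,"dy":-2.8,"dz":-0.6,"wz":0.05,"fingers":60},{"dx":2.0,"dy":-2.8,"dz":-0.6,"wz":0.05,"fingers":60},{"dx":2.0,"dy":-2.8,"dz":-0.6,"wz":0.05,"fingers":60},{"dx":2.0,"dy":-2.8,"dz":-0.6,"wz":0.05,"fingers":60},{"dx":2.0,"dy":-2.8,"dz":-0.6,"wz":0.05,"fingers":60},{"fingers":60},{"fingers":60}]' --newtons 60

```text
schema error: expected keys wx, wy, wz, dx, dy, dz, fingers
```

All keys are required in every row.

Call:
send_rows --series '[{"wx":0,"wy":0,"wz":0.05,"dx":2.0,"dy":-2.8,"dz":-0.6,"fingers":60},{"wx":0,"wy":0,"wz":0.05,"dx":2.0,"dy":-2.8,"dz":-0.6,"fingers":60},{"wx":0,"wy":0,"wz":0.05,"dx":2.0,"dy":-2.8,"dz":-0.6,"fingers":60},{"wx":0,"wy":0,"wz":0.05,"dx":2.0,"dy":-2.8,"dz":-0.6,"fingers":60},{"wx":0,"wy":0,"wz":0.05,"dx":2.0,"dy":-2.8,"dz":-0.6,"fingers":60},{"wx":0,"wy":0,"wz":0.05,"dx":2.0,"dy":-2.8,"dz":-0.6,"fingers":60},{"wx":0,"wy":0,"wz":0.05,"dx":2.0,"dy":-2.8,"dz":-0.6,"fingers":60},{"wx":0,"wy":0,"wz":0.05,"dx":2.0,"dy":-2.8,"dz":-0.6,"fingers":60},{"wx":0,"wy":0,"wz":0.05,"dx":2.0,"dy":-2.8,"dz":-0.6,"fingers":60},{"wx":0,"wy":0,"wz":0.05,"dx":2.0,"dy":-2.8,"dz":-0.6,"fingers":60},{"wx":0,"wy":0,"wz":0,"dx":0,"dy":0,"dz":0,"fingers":60},{"wx":0,"wy":0,"wz":0,"dx":0,"dy":0,"dz":0,"fingers":60}]' --newtons 60

```text
t: 1.1
tool_pos: [0.4679, 0.2419, 0.1495]
orientation: [0.108, -3.132, 0.01]
force: [-0.7, -0.5, -0.4]
opening: 0.0709
```

Call:
send_rows --series '[{"wx":0,"wy":0,"wz":-0.03,"dx":0.1,"dy":1.2,"dz":-1.0,"fingers":60},{"wx":0,"wy":0,"wz":0,"dx":0,"dy":0,"dz":-2.5,"fingers":60},{"wx":0,"wy":0,"wz":0,"dx":0,"dy":0,"dz":-2.5,"fingers":60},{"wx":0,"wy":0,"wz":0,"dx":0,"dy":0,"dz":-2.0,"fingers":60},{"wx":0,"wy":0,"wz":0,"dx":0,"dy":0,"dz":-0.8,"fingers":60},{"wx":0,"wy":0,"wz":0,"dx":0,"dy":0,"dz":0,"fingers":60},{"wx":0,"wy":0,"wz":0,"dx":0,"dy":0,"dz":0,"fingers":60}]'

```text
t: 1.68
tool_pos: [0.4668, 0.2582, 0.0598]
orientation: [0.055, -3.134, 0.007]
force: [1.6, 0.3, -0.4]
opening: 0.0711
```

```bash
python3 - <<'E'
from h import *
for n,b in (("side",(150,130,260,230)),("top",(100,180,240,310))):
    im=robot.read_camera(n); cv2.imwrite(f"pics/{n}1.png",im[:,:,::-1]); crop(n,f"pics/{n}1.png",*b,4,f"pics/{n}1c.png")
print(robot.read_state()['tool_pos'])
# bystanders & clip rough
print("clip", onz("top",322.4,225,.029), tri((322.4,225),(235+325/4.6,150+470/4.6)))
E
```

```text
[0.46763881 0.25834603 0.06076003]
clip [ 0.53804363 -0.12466005  0.029     ] [ 0.53850125 -0.12489305  0.03057482]
```

View pics/top1c.png

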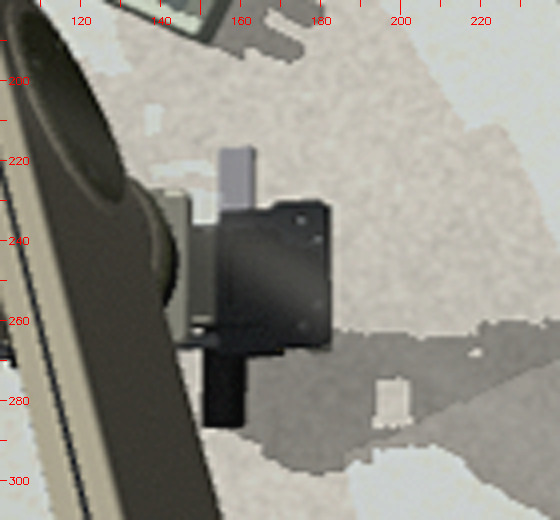

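View pics/side1c.png

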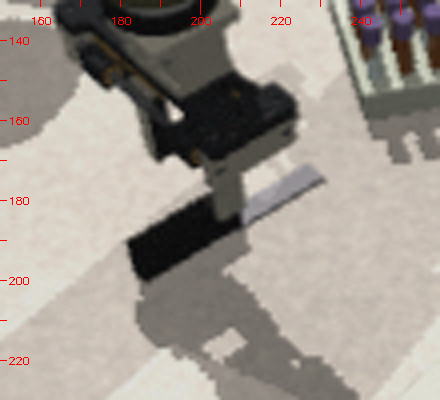

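The gripper straddles the handle and is aligned with it: handle at (155,270) in the top view and (190,190) in the side view. Next I'll lower it and close the fingers.

Call:
send_rows --series '[{"wx":0,"wy":0,"wz":0,"dx":0.1,"dy":-0.3,"dz":-1.5,"fingers":60},{"wx":0,"wy":0,"wz":0,"dx":0,"dy":0,"dz":-1.5,"fingers":60},{"wx":0,"wy":0,"wz":0,"dx":0,"dy":0,"dz":-1.2,"fingers":60},{"wx":0,"wy":0,"wz":0,"dx":0,"dy":0,"dz":-0.6,"fingers":60},{"wx":0,"wy":0,"wz":0,"dx":0,"dy":0,"dz":0,"fingers":60},{"wx":0,"wy":0,"wz":0,"dx":0,"dy":0,"dz":0,"fingers":60}]'

```text
t: 2.28
tool_pos: [0.4745, 0.2585, 0.0195]
orientation: [-0.055, 3.134, 0.002]
force: [-1.1, 0.2, -0.5]
opening: 0.0712
```

Call:
send_rows --series '[{"wx":0,"wy":0,"wz":0,"dx":-0.4,"dy":-0.3,"dz":-0.8,"fingers":60},{"wx":0,"wy":0,"wz":0,"dx":0,"dy":0,"dz":-0.5,"fingers":60},{"wx":0,"wy":0,"wz":0,"dx":0,"dy":0,"dz":0,"fingers":60},{"wx":0,"wy":0,"wz":0,"dx":0,"dy":0,"dz":0,"fingers":60}]'

```text
t: 2.62
tool_pos: [0.4714, 0.2557, 0.0074]
orientation: [-0.055, 3.131, 0.004]
force: [-0.4, -0.3, -0.0]
opening: 0.0709
```

```bash
python3 -c "
from plant import robot
s=robot.read_state();print(s['tool_pos'],s['orientation'],s['dq'])"
```

```text
[0.47143637 0.25574027 0.00736338] [-0.05523179  3.13138503  0.0038049 ] [-1.91839272e-03  2.09684758e-03  5.12101127e-03  6.93739003e-05
 -7.55963365e-03  5.40559498e-04]
```

Call:
send_rows --series '[{"wx":0,"wy":0,"wz":0,"dx":0,"dy":0,"dz":-0.1,"fingers":255},{"wx":0,"wy":0,"wz":0,"dx":0,"dy":0,"dz":0,"fingers":255},{"wx":0,"wy":0,"wz":0,"dx":0,"dy":0,"dz":0,"fingers":255},{"wx":0,"wy":0,"wz":0,"dx":0,"dy":0,"dz":0,"fingers":255},{"wx":0,"wy":0,"wz":0,"dx":0,"dy":0,"dz":0,"fingers":255},{"wx":0,"wy":0,"wz":0,"dx":0,"dy":0,"dz":0,"fingers":255},{"wx":0,"wy":0,"wz":0,"dx":0,"dy":0,"dz":0,"fingers":255},{"wx":0,"wy":0,"wz":0,"dx":0,"dy":0,"dz":0,"fingers":255}]' --newtons 60

```text
t: 3.28
tool_pos: [0.4722, 0.2561, 0.0073]
orientation: [-0.055, 3.13, 0.005]
force: [-0.7, -0.0, -0.2]
opening: 0.0218
```

Call:
send_rows --series '[{"wx":0,"wy":0,"wz":0,"dx":0,"dy":0,"dz":2.0,"fingers":255},{"wx":0,"wy":0,"wz":0,"dx":0,"dy":0,"dz":3.0,"fingers":255},{"wx":0,"wy":0,"wz":0,"dx":0,"dy":0,"dz":1.5,"fingers":255},{"wx":0,"wy":0,"wz":0,"dx":0,"dy":0,"dz":0,"fingers":255},{"wx":0,"wy":0,"wz":0,"dx":0,"dy":0,"dz":0,"fingers":255}]'

```text
t: 3.7
tool_pos: [0.4699, 0.2551, 0.0723]
orientation: [-0.055, 3.134, 0.002]
force: [-0.5, 0.3, -1.0]
opening: 0.0175
```

```bash
python3 - <<'E'
from h import *
n="side";im=robot.read_camera(n); cv2.imwrite(f"pics/{n}2.png",im[:,:,::-1]); crop(n,f"pics/{n}2.png",150,120,260,220,5,f"pics/{n}2c.png")
E
```

```text
(no output)
```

View pics/side2c.png

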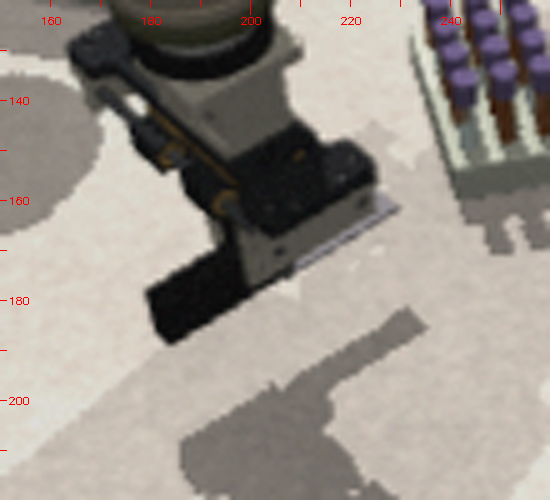

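The opener is held level and clear of the bench, with its tip at (229,161) in the side view. Next I'll carry it to the front of the module.

Call:
send_rows --series '[{"wx":0,"wy":0,"wz":0.01,"dx":-0.3,"dy":-2.0,"dz":0,"fingers":255},{"wx":0,"wy":0,"wz":0.01,"dx":-0.3,"dy":-3.0,"dz":0,"fingers":255},{"wx":0,"wy":0,"wz":0.01,"dx":-0.3,"dy":-3.0,"dz":0,"fingers":255},{"wx":0,"wy":0,"wz":0.01,"dx":-0.3,"dy":-3.0,"dz":0,"fingers":255},{"wx":0,"wy":0,"wz":0.01,"dx":-0.3,"dy":-3.0,"dz":0,"fingers":255},{"wx":0,"wy":0,"wz":0.01,"dx":-0.3,"dy":-3.0,"dz":0,"fingers":255},{"wx":0,"wy":0,"wz":0.01,"dx":-0.3,"dy":-3.0,"dz":0,"fingers":255},{"wx":0,"wy":0,"wz":0.01,"dx":-0.3,"dy":-3.0,"dz":0,"fingers":255},{"wx":0,"wy":0,"wz":0.01,"dx":-0.3,"dy":-3.0,"dz":0,"fingers":255},{"wx":0,"wy":0,"wz":0.01,"dx":-0.3,"dy":-2.0,"dz":0,"fingers":255},{"wx":0,"wy":0,"wz":0.01,"dx":-0.1,"dy":-1.0,"dz":-1.0,"fingers":255},{"wx":0,"wy":0,"wz":0,"dx":0,"dy":0,"dz":-0.5,"fingers":255},{"wx":0,"wy":0,"wz":0,"dx":0,"dy":0,"dz":0,"fingers":255}]'

```text
t: 4.83
tool_pos: [0.4246, -0.0461, 0.0387]
orientation: [0.239, -3.119, -0.005]
force: [-0.5, -0.2, -1.7]
opening: 0.0179
```

Call:
send_rows --series '[{"wx":0,"wy":0,"wz":0.007,"dx":0.9,"dy":-0.9,"dz":0,"fingers":255},{"wx":0,"wy":0,"wz":0,"dx":0,"dy":0,"dz":0,"fingers":255},{"wx":0,"wy":0,"wz":0,"dx":0,"dy":0,"dz":0,"fingers":255}]'

```text
t: 5.08
tool_pos: [0.432, -0.0528, 0.0364]
orientation: [0.249, -3.113, -0.008]
force: [-2.1, -1.3, 2.5]
opening: 0.0171
```

```bash
cat > look.py <<'E'
import sys
from h import *
k=sys.argv[1]
B={"side":(200,120,370,280),"top":(210,90,350,300)}
F={"side":3.6,"top":2.8}
for n in B:
    im=robot.read_camera(n); cv2.imwrite(f"pics/{n}{k}.png",im[:,:,::-1]); crop(n,f"pics/{n}{k}.png",*B[n],F[n],f"pics/{n}{k}c.png")
s=robot.read_state()
from scipy.spatial.transform import Rotation as R
M=R.from_rotvec(s['orientation']).as_matrix()
print(s['t'],s['tool_pos'],"yaw",np.arctan2(-M[0,1],M[1,1]),"z",M[:,2].round(4),s['force'],s['opening'])
p=np.array([0.6234,-0.0256]);c,si=np.cos(.16),np.sin(.16)
d=s['tool_pos'][:2]-p; print("module mm",1000*(c*d[0]+si*d[1]),1000*(-si*d[0]+c*d[1]),1000*s['tool_pos'][2])
E
python3 look.py 3
```

```text
5.1833 [ 0.43214975 -0.05282221  0.03676944] yaw 0.1600712314128715 z [-0.0179  0.0037 -0.9998] [-0.67245672 -0.87707783  1.41201356] 0.017456386531541534
module mm -193.1444592984015 3.5951423680745282 36.769438744569314
```

View pics/side3c.png

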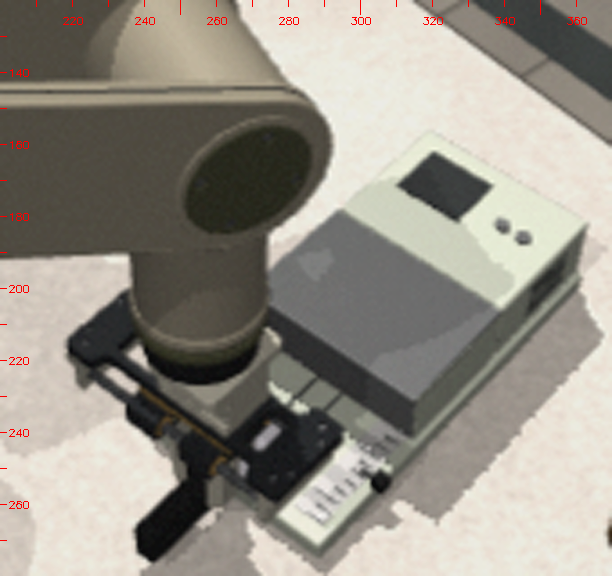

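View pics/top3c.png

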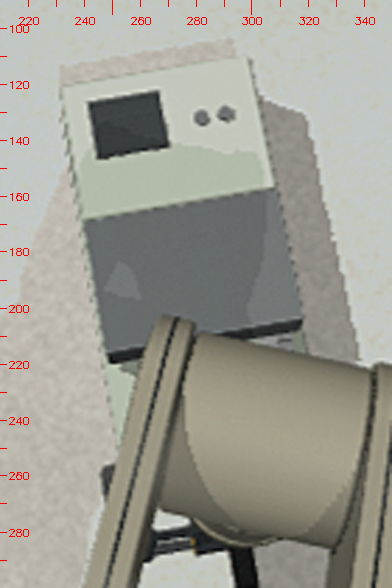

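Call:
send_rows --series '[{"wx":0,"wy":-0.028,"wz":0,"dx":0,"dy":0,"dz":-0.3,"fingers":255},{"wx":0,"wy":0,"wz":0,"dx":0,"dy":0,"dz":0,"fingers":255},{"wx":0,"wy":0,"wz":0,"dx":0,"dy":0,"dz":0,"fingers":255}]'

```text
t: 5.43
tool_pos: [0.4331, -0.0515, 0.0357]
orientation: [-0.254, 3.118, 0.002]
force: [-1.1, 0.4, 0.2]
opening: 0.0174
```

```bash
cat > st.py <<'E'
from plant import robot
import numpy as np
s=robot.read_state()
from scipy.spatial.transform import Rotation as R
M=R.from_rotvec(s['orientation']).as_matrix()
print(s['t'],s['tool_pos'].round(4),"yaw",np.arctan2(-M[0,1],M[1,1]).round(4),"z",M[:,2].round(4),s['force'].round(1),round(s['opening'],4))
p=np.array([0.6234,-0.0256]);c,si=np.cos(.16),np.sin(.16)
d=s['tool_pos'][:2]-p; print("module mm",1000*(c*d[0]+si*d[1]),1000*(-si*d[0]+c*d[1]),1000*s['tool_pos'][2])
E
python3 st.py; python3 -c "
from scipy.spatial.transform import Rotation as R
print(R.from_rotvec([-0.055,3.13,0.005]).as_matrix()[:,2])"
```

```text
5.4333 [ 0.4331 -0.0515  0.0357] yaw 0.1625 z [ 0.0129  0.0023 -0.9999] [-1.1  0.4  0.2] 0.0174
module mm -192.0117818607916 4.729209289788132 35.71988615366427
[ 0.01104739  0.00338891 -0.99993323]
```

Call:
send_rows --series '[{"wx":0,"wy":0,"wz":0,"dx":1.0,"dy":-0.1,"dz":-0.4,"fingers":255},{"wx":0,"wy":0,"wz":0,"dx":1.0,"dy":0.1,"dz":0,"fingers":255},{"wx":0,"wy":0,"wz":0,"dx":0,"dy":0,"dz":0,"fingers":255},{"wx":0,"wy":0,"wz":0,"dx":0,"dy":0,"dz":0,"fingers":255}]'

```text
t: 5.77
tool_pos: [0.4499, -0.0495, 0.0346]
orientation: [-0.259, 3.126, 0.003]
force: [-0.5, 0.4, -1.4]
opening: 0.0175
```

```bash
python3 st.py
```

```text
5.7667 [ 0.4499 -0.0495  0.0346] yaw 0.1656 z [ 0.0045  0.0021 -1.    ] [-0.5  0.4 -1.4] 0.0175
module mm -175.09321050333654 4.006586371475371 34.61700003909077
```

Call:
send_rows --series '[{"wx":0,"wy":-0.006,"wz":0,"dx":0,"dy":-0.1,"dz":-0.4,"fingers":255},{"wx":0,"wy":0,"wz":0,"dx":0,"dy":0,"dz":0,"fingers":255},{"wx":0,"wy":0,"wz":0,"dx":0,"dy":0,"dz":0,"fingers":255}]'

```text
t: 6.02
tool_pos: [0.451, -0.0492, 0.0345]
orientation: [-0.261, 3.117, 0.003]
force: [-0.1, 0.2, -1.0]
opening: 0.0178
```

```bash
python3 st.py
```

```text
6.0167 [ 0.451  -0.0492  0.0345] yaw 0.1673 z [ 0.013   0.0031 -0.9999] [-0.1  0.2 -1. ] 0.0178
module mm -174.0096522707161 4.136030509573337 34.46528063475383
```

Call:
send_rows --series '[{"wx":0,"wy":0,"wz":-0.003,"dx":0,"dy":-0.1,"dz":-0.4,"fingers":255},{"wx":0,"wy":0,"wz":0,"dx":0,"dy":-0.1,"dz":-0.3,"fingers":255},{"wx":0,"wy":0,"wz":0,"dx":0,"dy":0,"dz":0,"fingers":255}]'

```text
t: 6.27
tool_pos: [0.4516, -0.0492, 0.0343]
orientation: [-0.258, 3.117, 0.008]
force: [-0.2, -0.9, -1.8]
opening: 0.0176
```

```bash
python3 st.py
```

```text
6.2667 [ 0.4516 -0.0492  0.0343] yaw 0.1654 z [ 0.0131  0.0063 -0.9999] [-0.2 -0.9 -1.8] 0.0176
module mm -173.404756182398 4.053213765840068 34.32637555890413
```

Call:
send_rows --series '[{"wx":0,"wy":0,"wz":0,"dx":0,"dy":-0.2,"dz":-0.7,"fingers":255}]'

```text
t: 6.35
tool_pos: [0.4534, -0.0499, 0.0318]
orientation: [-0.258, 3.114, 0.011]
force: [-31.5, 23.5, 90.7]
opening: 0.0176
```

```bash
python3 st.py
```

```text
6.35 [ 0.4534 -0.0499  0.0318] yaw 0.1657 z [ 0.0159  0.0087 -0.9998] [-31.5  23.5  90.7] 0.0176
module mm -171.71023713521606 3.11918694261468 31.804984887639332
```

Call:
send_rows --series '[{"wx":0,"wy":0,"wz":0,"dx":0,"dy":0,"dz":0.4,"fingers":255}]'

```text
t: 6.43
tool_pos: [0.4534, -0.0491, 0.0363]
orientation: [-0.259, 3.114, 0.013]
force: [-0.3, 1.7, -1.3]
opening: 0.0172
```

```bash
python3 st.py; python3 look.py 4; python3 - <<'E'
from h import *
crop('top','pics/top4.png',225,160,345,310,4,'pics/t4.png')
crop('side','pics/side4.png',215,200,325,290,6,'pics/s4.png')
E
```

```text
6.4333 [ 0.4534 -0.0491  0.0363] yaw 0.1659 z [ 0.0162  0.01   -0.9998] [-0.3  1.7 -1.3] 0.0172
module mm -171.61210225178388 3.8570773371555123 36.29084314502661
6.5333 [ 0.45414716 -0.0497789   0.0366681 ] yaw 0.16584019765608077 z [ 0.018   0.0086 -0.9998] [ 0.37500373 -0.18036891 -0.70565003] 0.01806518255847184
module mm -170.94316069865118 3.0949854779391517 36.668102474638694
```

View pics/s4.png

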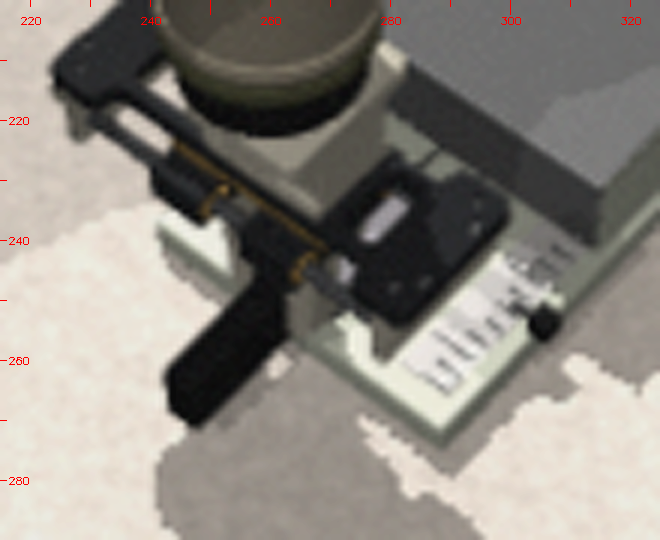

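View pics/t4.png

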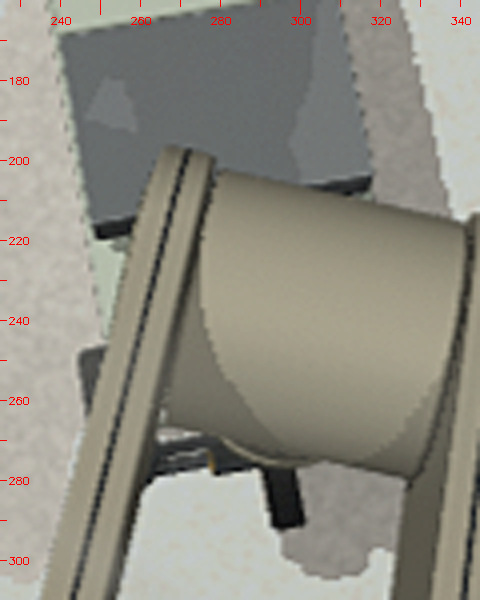

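```bash
python3 - <<'E'
from h import *
for z in (.055,.06,.065,.07): print(z,onz("side",150+400/5,120+207/5,z), onz("side",150+170/5,120+343/5,z))
E
```

```text
0.055 [0.57357022 0.25011462 0.055     ] [0.40831416 0.24674446 0.055     ]
0.06 [0.57090361 0.24585613 0.06      ] [0.4065274  0.24250391 0.06      ]
0.065 [0.568237   0.24159763 0.065     ] [0.40474064 0.23826336 0.065     ]
0.07 [0.56557039 0.23733914 0.07      ] [0.40295388 0.23402281 0.07      ]
```

Call:
send_rows --series '[{"wx":0,"wy":0,"wz":0,"dx":0.6,"dy":0.1,"dz":0.15,"fingers":255},{"wx":0,"wy":0,"wz":0,"dx":0.6,"dy":0,"dz":0,"fingers":255}]'

```text
t: 6.7
tool_pos: [0.4649, -0.0484, 0.0367]
orientation: [-0.258, 3.114, 0.012]
force: [-0.9, -0.4, 0.1]
opening: 0.0176
```

```bash
python3 st.py
```

```text
6.7 [ 0.4649 -0.0484  0.0367] yaw 0.1655 z [ 0.0162  0.0089 -0.9998] [-0.9 -0.4  0.1] 0.0176
module mm -160.14003812410485 2.7402847110036337 36.6893753545441
```

Call:
send_rows --series '[{"wx":0,"wy":0,"wz":0,"dx":0.6,"dy":0.1,"dz":0.1,"fingers":255},{"wx":0,"wy":0,"wz":0,"dx":0.5,"dy":0.1,"dz":0,"fingers":255}]'

```text
t: 6.87
tool_pos: [0.4728, -0.0463, 0.0349]
orientation: [-0.259, 3.123, 0.013]
force: [-0.0, 0.3, -0.8]
opening: 0.0176
```

```bash
python3 st.py
```

```text
6.8667 [ 0.4728 -0.0463  0.0349] yaw 0.1654 z [ 0.0073  0.0091 -0.9999] [-0.   0.3 -0.8] 0.0176
module mm -151.977206076244 3.539051576580788 34.921894907496956
```

Call:
send_rows --series '[{"wx":0,"wy":-0.006,"wz":0,"dx":0.4,"dy":0,"dz":0.3,"fingers":255},{"wx":0,"wy":0,"wz":0,"dx":0.5,"dy":0.1,"dz":0.1,"fingers":255},{"wx":0,"wy":0,"wz":0,"dx":0,"dy":0,"dz":0,"fingers":255}]'

```text
t: 7.12
tool_pos: [0.482, -0.0448, 0.0367]
orientation: [-0.259, 3.12, 0.014]
force: [-0.0, 1.1, -0.8]
opening: 0.0175
```

```bash
python3 st.py; python3 look.py 5;  python3 - <<'E'
from h import *
crop('side','pics/side5.png',215,190,335,280,6,'pics/s5.png')
E
```

```text
7.1167 [ 0.482  -0.0448  0.0367] yaw 0.1654 z [ 0.0097  0.0099 -0.9999] [-0.   1.1 -0.8] 0.0175
module mm -142.64720583790637 3.606714435101542 36.732028028943645
7.2167 [ 0.4814416  -0.04480882  0.03671609] yaw 0.1655642953508095 z [ 0.0095  0.0099 -0.9999] [-0.22716813 -0.16711131 -1.18634851] 0.01714410581013897
module mm -143.20552227078636 3.653090574480405 36.716088653035406
```

View pics/s5.png

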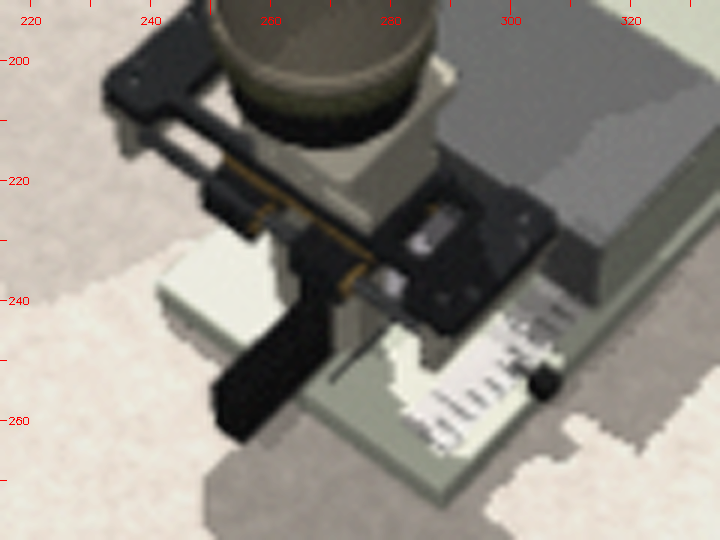

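The blade tip is now about 12 mm past the skirt with no contact force, so it is in the slot. Next I'll lift.

Call:
send_rows --series '[{"wx":0,"wy":0,"wz":0,"dx":0.4,"dy":0,"dz":0.6,"fingers":255},{"wx":0,"wy":0,"wz":0,"dx":0,"dy":0,"dz":1.0,"fingers":255},{"wx":0,"wy":0,"wz":0,"dx":0,"dy":0,"dz":1.0,"fingers":255},{"wx":0,"wy":0,"wz":0,"dx":0,"dy":0,"dz":1.0,"fingers":255},{"wx":0,"wy":0,"wz":0,"dx":0,"dy":0,"dz":1.0,"fingers":255},{"wx":0,"wy":0,"wz":0,"dx":0,"dy":0,"dz":0.2,"fingers":255},{"wx":0,"wy":0,"wz":0,"dx":0,"dy":0,"dz":0.1,"fingers":255}]'

```text
t: 7.8
tool_pos: [0.485, -0.0448, 0.0917]
orientation: [-0.259, 3.121, 0.014]
force: [-0.8, -0.2, -1.9]
opening: 0.0177
```

```bash
python3 st.py; python3 look.py 6;  python3 - <<'E'
from h import *
crop('side','pics/side6.png',215,150,375,280,5,'pics/s6.png')
E
```

```text
7.8 [ 0.485  -0.0448  0.0917] yaw 0.1655 z [ 0.0093  0.0097 -0.9999] [-0.8 -0.2 -1.9] 0.0177
module mm -139.69652607278206 3.0733896553355073 91.71092113871691
7.9 [ 0.4852007  -0.0449044   0.09138096] yaw 0.16546467933220654 z [ 0.0096  0.0097 -0.9999] [-0.84778805  0.51972787 -0.55493817] 0.017410564756086728
module mm -139.5096654702948 2.95983353999741 91.38096441858235
```

View pics/s6.png

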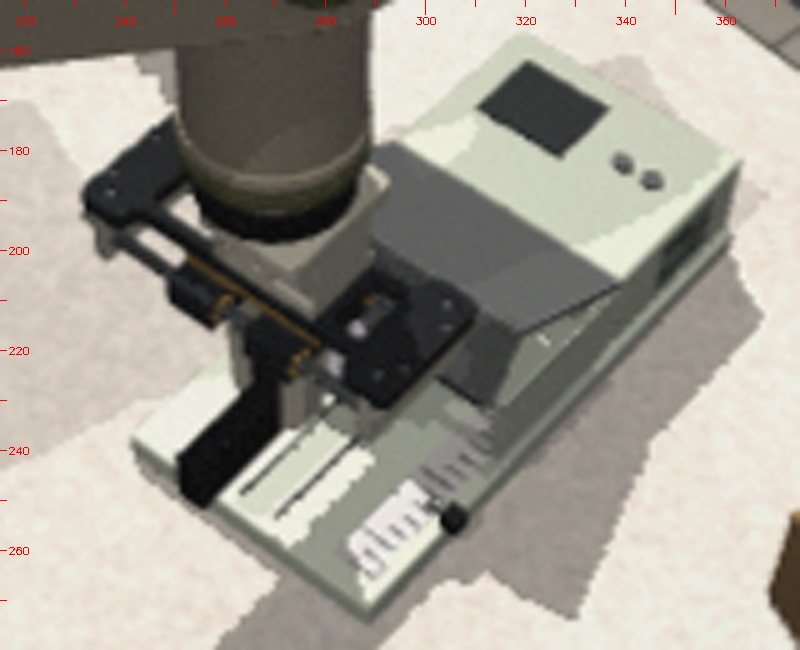

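The hood is lifting, to about 25°. I'll keep going up and in.

Call:
send_rows --series '[{"wx":0,"wy":0,"wz":0,"dx":0.3,"dy":0.1,"dz":0.8,"fingers":255},{"wx":0,"wy":0,"wz":0,"dx":0.5,"dy":0.1,"dz":1.0,"fingers":255},{"wx":0,"wy":0,"wz":0,"dx":0.5,"dy":0.1,"dz":1.0,"fingers":255},{"wx":0,"wy":0,"wz":0,"dx":0.6,"dy":0.1,"dz":1.0,"fingers":255},{"wx":0,"wy":0,"wz":0,"dx":0.6,"dy":0.1,"dz":1.0,"fingers":255},{"wx":0,"wy":0,"wz":0,"dx":0.6,"dy":0.1,"dz":1.0,"fingers":255},{"wx":0,"wy":0,"wz":0,"dx":0.6,"dy":0.1,"dz":0.2,"fingers":255}]'

```text
t: 8.48
tool_pos: [0.5236, -0.0369, 0.156]
orientation: [-0.258, 3.124, 0.015]
force: [0.4, 0.3, -0.9]
opening: 0.0176
```

```bash
python3 look.py 7;  python3 - <<'E'
from h import *
crop('side','pics/side7.png',215,130,375,280,4.5,'pics/s7.png')
E
```

```text
8.5833 [ 0.52355686 -0.03679177  0.15477345] yaw 0.1651921646049209 z [ 0.0061  0.0105 -0.9999] [ 0.31635246  0.15611949 -0.83403254] 0.01801867594479048
module mm -100.35092918826832 4.858005174734448 154.7734547425504
```

View pics/s7.png

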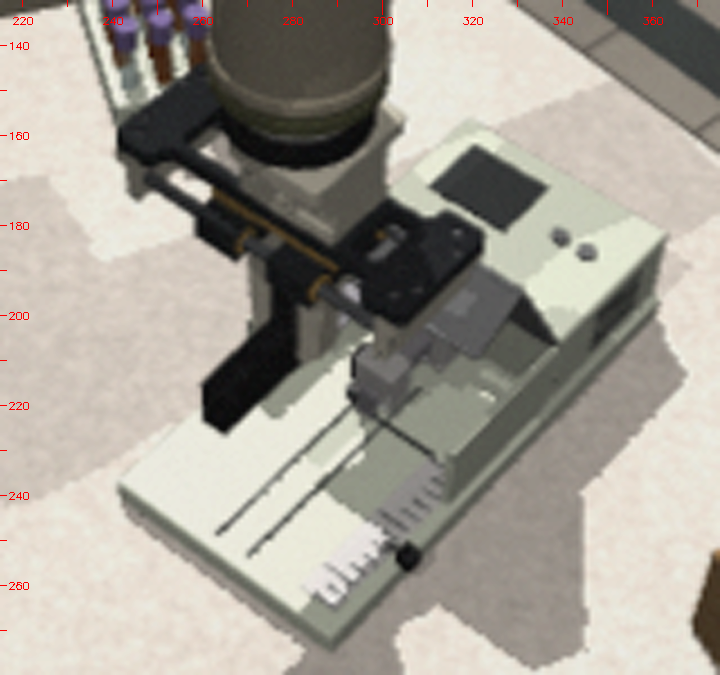

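Call:
send_rows --series '[{"wx":0,"wy":0,"wz":0,"dx":0.6,"dy":0.1,"dz":0.4,"fingers":255},{"wx":0,"wy":0,"wz":0,"dx":0.9,"dy":0.1,"dz":0.4,"fingers":255},{"wx":0,"wy":0,"wz":0,"dx":0.9,"dy":0.1,"dz":0.2,"fingers":255},{"wx":0,"wy":0,"wz":0,"dx":0.9,"dy":0.1,"dz":0.1,"fingers":255},{"wx":0,"wy":0,"wz":0,"dx":0.9,"dy":0.1,"dz":0,"fingers":255},{"wx":0,"wy":0,"wz":0,"dx":0.9,"dy":0.1,"dz":0,"fingers":255},{"wx":0,"wy":0,"wz":0,"dx":0.9,"dy":0.1,"dz":0,"fingers":255},{"wx":0,"wy":0,"wz":0,"dx":0.8,"dy":0.1,"dz":0,"fingers":255}]'

```text
t: 9.25
tool_pos: [0.5912, -0.0276, 0.1627]
orientation: [0.258, -3.127, -0.019]
force: [-1.5, -0.5, -0.5]
opening: 0.0175
```

```bash
python3 look.py 8;  python3 - <<'E'
from h import *
crop('side','pics/side8.png',215,110,375,280,3.5,'pics/s8.png')
E
```

```text
9.35 [ 0.59166944 -0.02762351  0.16264846] yaw 0.165027412388827 z [-0.0037  0.0118 -0.9999] [-0.21237156 -0.65936807 -1.34211541] 0.01793466162766927
module mm -31.647658390964644 3.0575926801233475 162.6484616261574
```

View pics/s8.png

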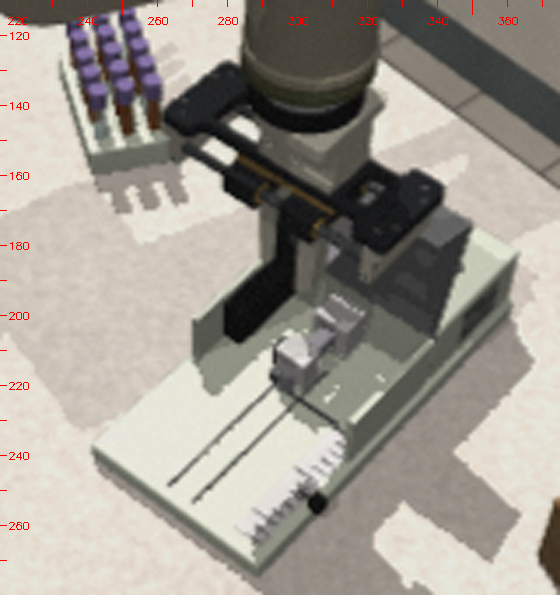

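The hood is already past upright. I'll push a bit more for margin, then withdraw straight back.

Call:
send_rows --series '[{"wx":0,"wy":0,"wz":0,"dx":0.7,"dy":0.1,"dz":0,"fingers":255},{"wx":0,"wy":0,"wz":0,"dx":0.5,"dy":0.1,"dz":0,"fingers":255},{"wx":0,"wy":0,"wz":0,"dx":-1.0,"dy":-0.1,"dz":0,"fingers":255},{"wx":0,"wy":0,"wz":0,"dx":-2.0,"dy":-0.3,"dz":0,"fingers":255},{"wx":0,"wy":0,"wz":0,"dx":-2.5,"dy":-0.4,"dz":0,"fingers":255},{"wx":0,"wy":0,"wz":0,"dx":-2.5,"dy":-0.4,"dz":0,"fingers":255},{"wx":0,"wy":0,"wz":0,"dx":-2.5,"dy":-0.4,"dz":0,"fingers":255},{"wx":0,"wy":0,"wz":0,"dx":-2.0,"dy":-0.3,"dz":0,"fingers":255},{"wx":0,"wy":0,"wz":0,"dx":-1.0,"dy":0,"dz":0,"fingers":255}]'

```text
t: 10.1
tool_pos: [0.4672, -0.0446, 0.1615]
orientation: [0.26, -3.129, -0.018]
force: [0.3, -0.1, -1.3]
opening: 0.0173
```

```bash
python3 look.py 9;  python3 - <<'E'
from h import *
crop('side','pics/side9.png',215,110,375,280,3.5,'pics/s9.png')
E
```

```text
10.2 [ 0.46793833 -0.04442665  0.16177441] yaw 0.16554314828743594 z [-0.0019  0.0116 -0.9999] [ 0.73595238  0.90312271 -1.08746569] 0.01754002886994288
module mm -156.47542826376645 6.181695870583922 161.77440691992513
```

View pics/s9.png

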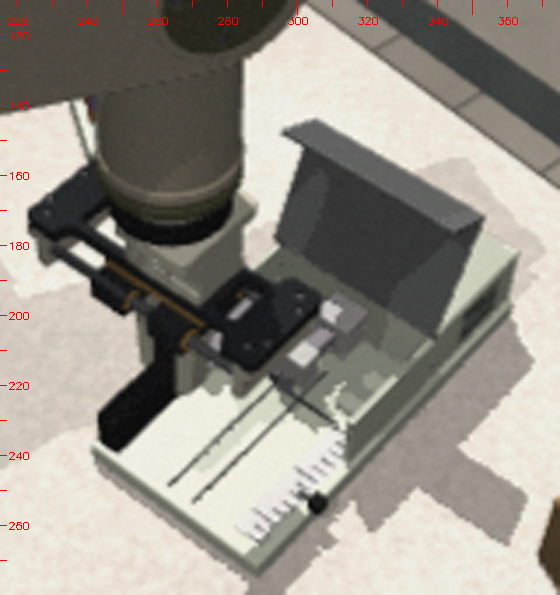

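```bash
python3 - <<'E'
from h import *
from m import w
p=[0.6234,-0.0256,0.16]
print("obs right end", 215+485/3.5,110+217/3.5,"left",215+283/3.5,110+131/3.5,"left2",215+316/3.5,110+119/3.5)
for th in (1.6,1.7,1.8,1.9,2.0,2.1):
    c,s=np.cos(th),np.sin(th)
    f=lambda x,z,y:(50+x*c+z*s, y, 78-x*s+z*c)
    print(th,[proj("side",w(p,f(*q))).round(0).tolist() for q in ((-110,0,80),(-110,0,-80),(-108,-48,80),(-108,-48,-80))])
print("rack",onz("top",130,160,.086))
E
```

```text
obs right end 353.57142857142856 172.0 left 295.8571428571429 147.42857142857144 left2 305.2857142857143 144.0
1.6 [[296.0, 149.0], [345.0, 178.0], [284.0, 159.0], [334.0, 189.0]]
1.7 [[298.0, 147.0], [348.0, 176.0], [287.0, 156.0], [337.0, 186.0]]
1.8 [[301.0, 146.0], [350.0, 174.0], [290.0, 153.0], [339.0, 182.0]]
1.9 [[303.0, 144.0], [352.0, 173.0], [292.0, 150.0], [342.0, 179.0]]
2.0 [[305.0, 144.0], [354.0, 172.0], [295.0, 147.0], [345.0, 176.0]]
2.1 [[307.0, 143.0], [356.0, 171.0], [298.0, 145.0], [348.0, 174.0]]
rack [0.68415961 0.30598356 0.086     ]
```

Call:
send_rows --series '[{"wx":0,"wy":0,"wz":0,"dx":0,"dy":2.0,"dz":0,"fingers":255},{"wx":0,"wy":0,"wz":0,"dx":0,"dy":3.0,"dz":0,"fingers":255},{"wx":0,"wy":0,"wz":0,"dx":0,"dy":3.0,"dz":0,"fingers":255},{"wx":0,"wy":0,"wz":0,"dx":0,"dy":3.0,"dz":0,"fingers":255},{"wx":0,"wy":0,"wz":0,"dx":0,"dy":3.0,"dz":0,"fingers":255},{"wx":0,"wy":0,"wz":0,"dx":0,"dy":3.0,"dz":-1.0,"fingers":255},{"wx":0,"wy":0,"wz":0,"dx":0,"dy":3.0,"dz":-2.0,"fingers":255},{"wx":0,"wy":0,"wz":0,"dx":0,"dy":2.0,"dz":-3.0,"fingers":255},{"wx":0,"wy":0,"wz":0,"dx":0,"dy":1.0,"dz":-2.5,"fingers":255},{"wx":0,"wy":0,"wz":0,"dx":0,"dy":0,"dz":-1.0,"fingers":255},{"wx":0,"wy":0,"wz":0,"dx":0,"dy":0,"dz":0,"fingers":255}]'

```text
t: 11.12
tool_pos: [0.4791, 0.1997, 0.0706]
orientation: [-0.253, 3.111, 0.021]
force: [-0.7, -0.3, -1.1]
opening: 0.0176
```

```bash
python3 st.py
```

```text
11.1167 [0.4791 0.1997 0.0706] yaw 0.1622 z [ 0.0189  0.0149 -0.9997] [-0.7 -0.3 -1.1] 0.0176
module mm -106.54984315231201 245.38667387244504 70.5988562771093
```

The hood reads about 2.0 rad. Lowering the opener onto the bench.

Call:
send_rows --series '[{"wx":-0.011,"wy":0.008,"wz":0,"dx":0,"dy":0,"dz":-1.5,"fingers":255},{"wx":0,"wy":0,"wz":0,"dx":0,"dy":0,"dz":-1.5,"fingers":255},{"wx":0,"wy":0,"wz":0,"dx":0,"dy":0,"dz":-1.0,"fingers":255},{"wx":0,"wy":0,"wz":0,"dx":0,"dy":0,"dz":-0.5,"fingers":255},{"wx":0,"wy":0,"wz":0,"dx":0,"dy":0,"dz":-0.2,"fingers":255}]'

```text
t: 11.53
tool_pos: [0.4844, 0.1983, 0.0268]
orientation: [-0.25, 3.115, 0.005]
force: [-0.2, -0.1, -0.9]
opening: 0.0176
```

```bash
python3 st.py
```

```text
11.5333 [0.4844 0.1983 0.0268] yaw 0.1603 z [ 0.0162  0.0043 -0.9999] [-0.2 -0.1 -0.9] 0.0176
module mm -101.54923108936462 243.23166388512686 26.75405401695373
```

Call:
send_rows --series '[{"wx":0,"wy":0.004,"wz":0,"dx":0,"dy":0,"dz":-0.6,"fingers":255},{"wx":0,"wy":0,"wz":0,"dx":0,"dy":0,"dz":-0.3,"fingers":255},{"wx":0,"wy":0,"wz":0,"dx":0,"dy":0,"dz":0,"fingers":255}]'

```text
t: 11.78
tool_pos: [0.4863, 0.1976, 0.0191]
orientation: [-0.248, 3.117, 0.006]
force: [0.1, 0.3, -1.0]
opening: 0.0176
```

```bash
python3 st.py
```

```text
11.7833 [0.4863 0.1976 0.0191] yaw 0.1585 z [ 0.0146  0.0051 -0.9999] [ 0.1  0.3 -1. ] 0.0176
module mm -99.7707505094046 242.23204088381883 19.07845825755929
```

Call:
send_rows --series '[{"wx":0,"wy":0,"wz":0,"dx":0,"dy":0,"dz":-0.3,"fingers":255},{"wx":0,"wy":0,"wz":0,"dx":0,"dy":0,"dz":0,"fingers":255}]'

```text
t: 11.95
tool_pos: [0.4871, 0.1976, 0.0167]
orientation: [-0.247, 3.116, 0.007]
force: [-0.5, -0.3, -1.0]
opening: 0.0179
```

```bash
python3 st.py
```

```text
11.95 [0.4871 0.1976 0.0167] yaw 0.1581 z [ 0.0159  0.0055 -0.9999] [-0.5 -0.3 -1. ] 0.0179
module mm -99.02691238519975 242.0742536058541 16.735312077786837
```

Call:
send_rows --series '[{"wx":0,"wy":0,"wz":0,"dx":0,"dy":0,"dz":-0.2,"fingers":255},{"wx":0,"wy":0,"wz":0,"dx":0,"dy":0,"dz":0,"fingers":100},{"wx":0,"wy":0,"wz":0,"dx":0,"dy":0,"dz":0,"fingers":100},{"wx":0,"wy":0,"wz":0,"dx":0,"dy":0,"dz":0,"fingers":100},{"wx":0,"wy":0,"wz":0,"dx":0,"dy":0,"dz":0.5,"fingers":100},{"wx":0,"wy":0,"wz":0,"dx":0,"dy":0,"dz":2.0,"fingers":100},{"wx":0,"wy":0,"wz":0,"dx":0,"dy":0,"dz":3.5,"fingers":100},{"wx":0,"wy":0,"wz":0,"dx":0,"dy":0,"dz":3.5,"fingers":100},{"wx":0,"wy":0,"wz":0,"dx":0,"dy":0,"dz":3.5,"fingers":100},{"wx":0,"wy":0,"wz":0,"dx":0,"dy":0,"dz":2.0,"fingers":100},{"wx":0,"wy":0,"wz":0,"dx":0,"dy":0,"dz":0,"fingers":100}]'

```text
t: 12.87
tool_pos: [0.4834, 0.197, 0.1721]
orientation: [-0.248, 3.119, 0.005]
force: [0.3, 0.5, 0.4]
opening: 0.0566
```

```bash
python3 look.py 10;  python3 - <<'E'
from h import *
crop('side','pics/side10.png',205,110,365,280,4,'pics/s10.png')
crop('top','pics/top10.png',130,90,350,290,3.5,'pics/t10.png')
E
```

```text
12.9667 [0.48199264 0.19649701 0.16800418] yaw 0.15881952104862235 z [ 0.0083  0.0033 -1.    ] [ 0.22069562  0.99515879 -0.08554141] 0.05663162331554088
module mm -104.21710468609373 241.78899364929788 168.00418136547844
```

View pics/s10.png

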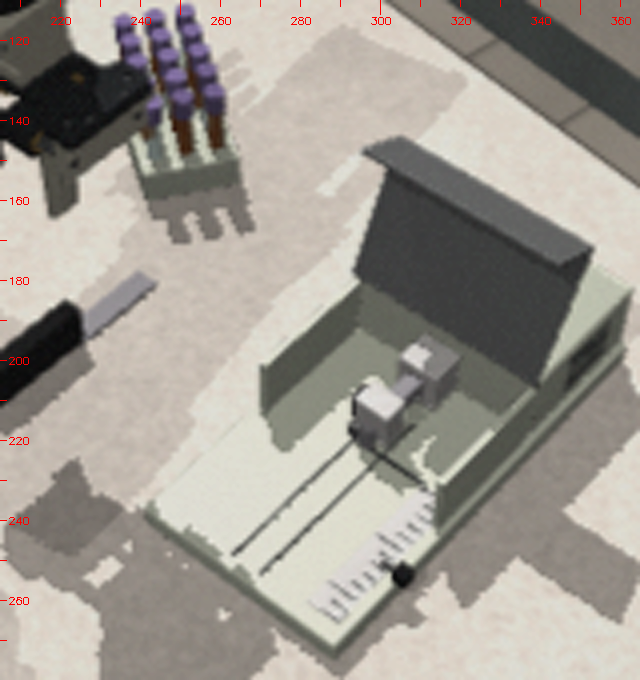

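View pics/t10.png

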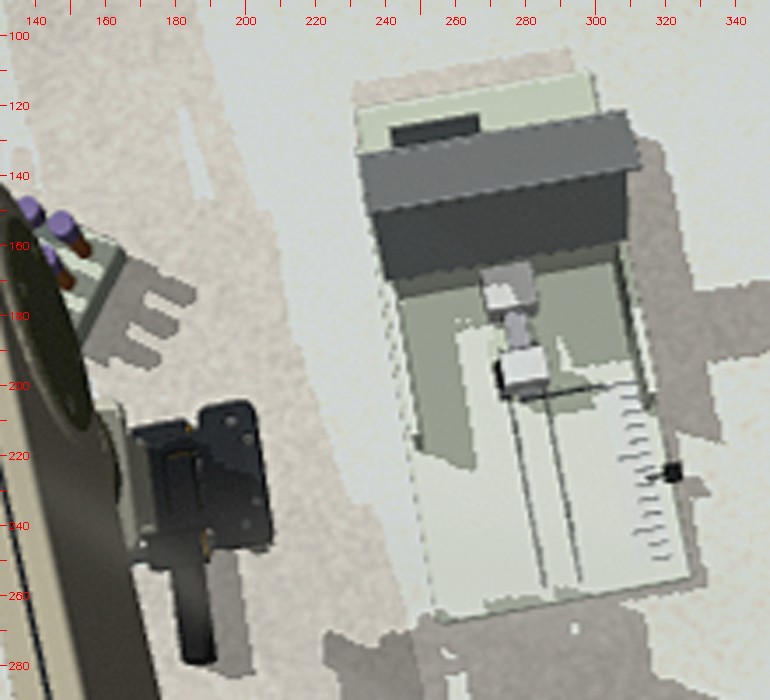

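The hood is open past upright, and the opener is on the bench with its blade tip at (243,180) in the side view. The head, pointer and clip are all visible now, so I'll measure them.

```bash
python3 - <<'E'
from h import *
crop('top','pics/top10.png',265,180,335,265,8.5,'pics/t10b.png')
crop('side','pics/side10.png',270,185,330,275,8,'pics/s10b.png')
E
```

```text
(no output)
```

View pics/t10b.png

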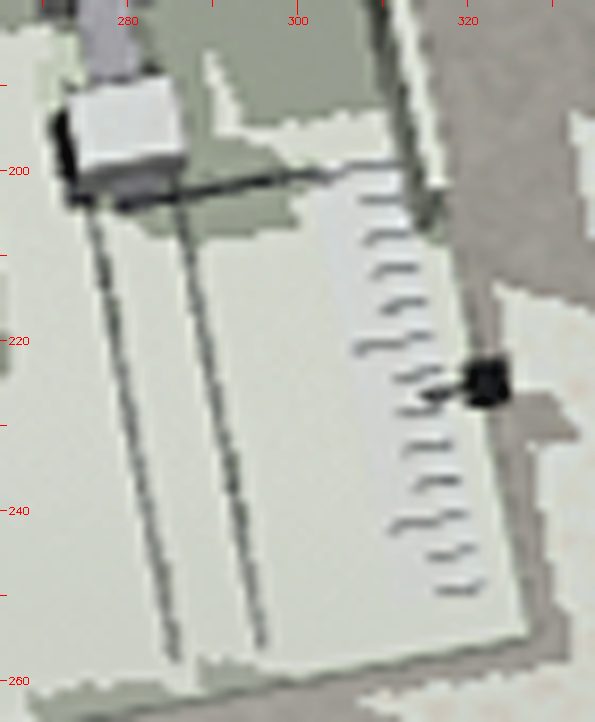

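View pics/s10b.png

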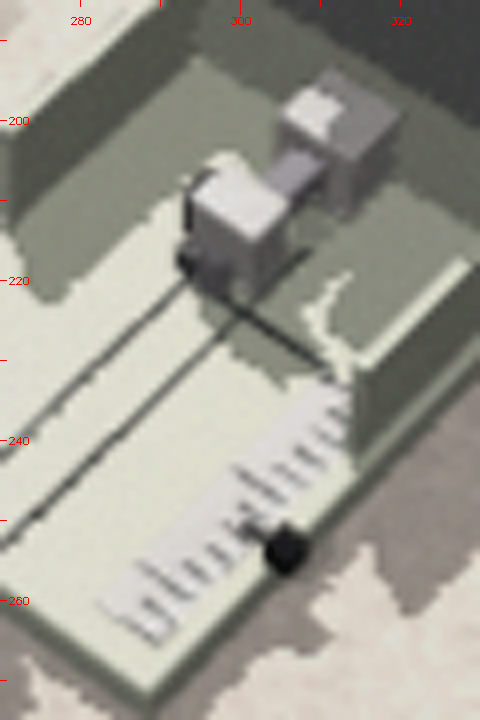

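```bash
python3 - <<'E'
from h import *
p=np.array([0.6234,-0.0256]);c,si=np.cos(.16),np.sin(.16)
def mod(P): d=P[:2]-p; return np.round([1000*(c*d[0]+si*d[1]),1000*(-si*d[0]+c*d[1]),1000*P[2]],1)
t=lambda x,y:(265+x/8.5,180+y/8.5)
s=lambda x,y:(270+x/8,185+y/8)
tp=t(430,396);sp=s(243,527)
for z in(.020,.022,.025):print("clip tip",z,mod(onz("top",*tp,z)),mod(onz("side",*sp,z)))
print("tri",mod(tri(tp,sp)))
ptr_t=t(402,162);ptr_s=s(333,374)
print("pointer tri",mod(tri(ptr_t,ptr_s)),mod(onz("top",*ptr_t,.022)),mod(onz("side",*ptr_s,.022)))
print("ticks top50",mod(onz("top",*t(395,342),.02)),"100",mod(onz("top",*t(430,522),.02)),"120",mod(onz("top",*t(460,590),.02)))
# head top centre z=64
h=np.mean([t(65,100),t(168,75),t(186,155),t(80,170)],0)
hs=np.mean([s(190,190),s(228,152),s(290,200),s(248,235)],0)
print("head",mod(onz("top",*h,.064)),mod(onz("side",*hs,.064)))
print("clip block", mod(onz("top",*t(487,383),.029)),mod(onz("side",*s(286,545),.029)))
E
```

```text
clip tip 0.02 [-99.5 -69.1  20. ] [-99.  -67.9  20. ]
clip tip 0.022 [-99.8 -68.9  22. ] [-100.1  -68.7   22. ]
clip tip 0.025 [-100.2  -68.5   25. ] [-101.7  -69.8   25. ]
tri [-99.9 -68.8  22. ]
pointer tri [-45.  -67.3  52.2] [-34.1 -74.3  22. ] [-31.1 -53.2  22. ]
ticks top50 [-83.  -62.7  20. ] 100 [-133.4  -62.3   20. ] 120 [-153.   -66.6   20. ]
head [-20.4   1.5  64. ] [-18.    1.1  64. ]
clip block [-100.1  -83.9   29. ] [-100.2  -86.4   29. ]
```

Call:
send_rows --series '[{"wx":0,"wy":0,"wz":0,"dx":0.5,"dy":-2.0,"dz":0,"fingers":60},{"wx":0,"wy":0,"wz":0,"dx":1.2,"dy":-2.8,"dz":0,"fingers":60},{"wx":0,"wy":0,"wz":0,"dx":1.4,"dy":-2.8,"dz":0,"fingers":60},{"wx":0,"wy":0,"wz":0,"dx":1.6,"dy":-2.8,"dz":0,"fingers":60},{"wx":0,"wy":0,"wz":0,"dx":1.8,"dy":-2.8,"dz":0,"fingers":60},{"wx":0,"wy":0,"wz":0,"dx":1.8,"dy":-2.8,"dz":0,"fingers":60},{"wx":0,"wy":0,"wz":0,"dx":1.8,"dy":-2.8,"dz":0,"fingers":60},{"wx":0,"wy":0,"wz":0,"dx":1.2,"dy":-2.0,"dz":0,"fingers":60},{"wx":0,"wy":0,"wz":0,"dx":0.5,"dy":-0.8,"dz":-1.0,"fingers":60},{"wx":0,"wy":0,"wz":0,"dx":0,"dy":0,"dz":-1.0,"fingers":60},{"wx":0,"wy":0,"wz":0,"dx":0,"dy":0,"dz":0,"fingers":60}]'

```text
t: 13.88
tool_pos: [0.5896, -0.0294, 0.1216]
orientation: [0.253, -3.106, -0.011]
force: [-0.7, -0.1, -0.7]
opening: 0.071
```

```bash
python3 st.py
```

```text
13.8833 [ 0.5896 -0.0294  0.1216] yaw 0.1621 z [-0.0254  0.0051 -0.9997] [-0.7 -0.1 -0.7] 0.071
module mm -33.93576071471511 1.64238218197299 121.60905961554299
```

Call:
send_rows --series '[{"wx":0,"wy":-0.025,"wz":0,"dx":1.4,"dy":0.2,"dz":0,"fingers":60},{"wx":0,"wy":0,"wz":0,"dx":0,"dy":0,"dz":-1.0,"fingers":60},{"wx":0,"wy":0,"wz":0,"dx":0,"dy":0,"dz":-1.5,"fingers":60},{"wx":0,"wy":0,"wz":0,"dx":0,"dy":0,"dz":-1.0,"fingers":60},{"wx":0,"wy":0,"wz":0,"dx":0,"dy":0,"dz":0,"fingers":60},{"wx":0,"wy":0,"wz":0,"dx":0,"dy":0,"dz":0,"fingers":60}]'

```text
t: 14.38
tool_pos: [0.6013, -0.0214, 0.08]
orientation: [0.262, -3.128, -0.012]
force: [0.3, -0.1, 0.8]
opening: 0.0711
```

```bash
python3 look.py 11;  python3 - <<'E'
from h import *
crop('side','pics/side11.png',245,120,365,270,4.5,'pics/s11.png')
E
```

```text
14.4833 [ 0.60154875 -0.02164631  0.08061636] yaw 0.16711229203121417 z [-0.0031  0.0071 -1.    ] [ 0.09587694 -0.23984997 -0.21718739] 0.071144846285291
module mm -20.942254384373836 7.384492752296459 80.61636371802122
```

View pics/s11.png

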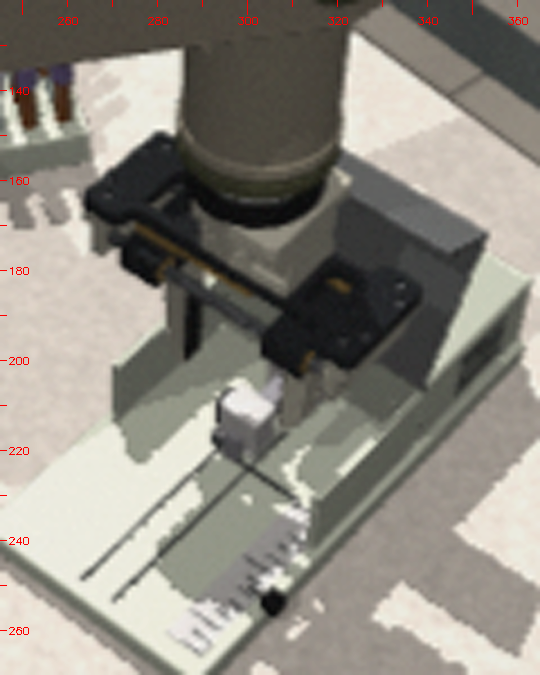

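Call:
send_rows --series '[{"wx":0,"wy":0,"wz":-0.006,"dx":0.2,"dy":-0.6,"dz":-0.3,"fingers":60},{"wx":0,"wy":0,"wz":0,"dx":0,"dy":0,"dz":0,"fingers":60},{"wx":0,"wy":0,"wz":0,"dx":0,"dy":0,"dz":0,"fingers":60}]'

```text
t: 14.73
tool_pos: [0.6052, -0.0281, 0.0797]
orientation: [-0.253, 3.13, 0.01]
force: [-0.1, -1.0, 0.7]
opening: 0.0711
```

```bash
python3 st.py
```

```text
14.7333 [ 0.6052 -0.0281  0.0797] yaw 0.1612 z [ 5.0e-04  6.5e-03 -1.0e+00] [-0.1 -1.   0.7] 0.0711
module mm -18.414551217304023 0.43542112974623987 79.70880434498275
```

Call:
send_rows --series '[{"wx":0,"wy":0,"wz":0,"dx":-0.1,"dy":0,"dz":-1.0,"fingers":60},{"wx":0,"wy":0,"wz":0,"dx":0,"dy":0,"dz":-1.2,"fingers":60},{"wx":0,"wy":0,"wz":0,"dx":0,"dy":0,"dz":-0.8,"fingers":60},{"wx":0,"wy":0,"wz":0,"dx":0,"dy":0,"dz":0,"fingers":60}]'

```text
t: 15.07
tool_pos: [0.6052, -0.0289, 0.0483]
orientation: [-0.251, 3.127, 0.009]
force: [-0.2, -0.1, -0.0]
opening: 0.0713
```

```bash
python3 st.py
```

```text
15.0667 [ 0.6052 -0.0289  0.0483] yaw 0.1601 z [ 0.0037  0.006  -1.    ] [-0.2 -0.1 -0. ] 0.0713
module mm -18.47813247729139 -0.3628461414821177 48.32288158155601
```

Call:
send_rows --series '[{"wx":0,"wy":0,"wz":0,"dx":-0.1,"dy":0.1,"dz":-0.9,"fingers":60},{"wx":0,"wy":0,"wz":0,"dx":0,"dy":0,"dz":-0.7,"fingers":60},{"wx":0,"wy":0,"wz":0,"dx":0,"dy":0,"dz":0,"fingers":60},{"wx":0,"wy":0,"wz":0,"dx":0,"dy":0,"dz":0,"fingers":60}]'

```text
t: 15.4
tool_pos: [0.6024, -0.0275, 0.0283]
orientation: [-0.251, 3.131, 0.01]
force: [0.1, 0.5, -0.5]
opening: 0.071
```

```bash
python3 st.py
```

```text
15.4 [ 0.6024 -0.0275  0.0283] yaw 0.1601 z [-0.      0.0066 -1.    ] [ 0.1  0.5 -0.5] 0.071
module mm -21.028376535613003 1.4673658170073567 28.255599357331512
```

Call:
send_rows --series '[{"wx":0,"wy":0,"wz":0,"dx":0,"dy":0,"dz":0,"fingers":255},{"wx":0,"wy":0,"wz":0,"dx":0,"dy":0,"dz":0,"fingers":255},{"wx":0,"wy":0,"wz":0,"dx":0,"dy":0,"dz":0,"fingers":255},{"wx":0,"wy":0,"wz":0,"dx":0,"dy":0,"dz":0,"fingers":255},{"wx":0,"wy":0,"wz":0,"dx":0,"dy":0,"dz":0,"fingers":255},{"wx":0,"wy":0,"wz":0,"dx":0,"dy":0,"dz":0,"fingers":255},{"wx":0,"wy":0,"wz":0,"dx":0,"dy":0,"dz":0,"fingers":255},{"wx":0,"wy":0,"wz":0,"dx":0,"dy":0,"dz":0,"fingers":255}]' --newtons 30

```text
t: 16.07
tool_pos: [0.6032, -0.0272, 0.0296]
orientation: [-0.252, 3.129, 0.01]
force: [0.2, 0.4, -1.6]
opening: 0.03
```

```bash
python3 st.py
```

```text
16.0667 [ 0.6032 -0.0272  0.0296] yaw 0.1606 z [ 0.0016  0.0066 -1.    ] [ 0.2  0.4 -1.6] 0.03
module mm -20.16458101435462 1.6210754283162312 29.616571030881598
```

The button is flush (opening 30.0 mm). Drawing the arm out.

Call:
send_rows --series '[{"wx":0,"wy":0,"wz":0,"dx":-0.6,"dy":-0.1,"dz":0,"fingers":255},{"wx":0,"wy":0,"wz":0,"dx":-1.0,"dy":-0.16,"dz":0,"fingers":255},{"wx":0,"wy":0,"wz":0,"dx":-1.0,"dy":-0.16,"dz":0,"fingers":255},{"wx":0,"wy":0,"wz":0,"dx":-1.0,"dy":-0.16,"dz":0,"fingers":255},{"wx":0,"wy":0,"wz":0,"dx":-1.0,"dy":-0.16,"dz":0,"fingers":255},{"wx":0,"wy":0,"wz":0,"dx":-0.5,"dy":-0.1,"dz":0,"fingers":255},{"wx":0,"wy":0,"wz":0,"dx":0,"dy":0,"dz":0,"fingers":255}]'

```text
t: 16.65
tool_pos: [0.5585, -0.0344, 0.0298]
orientation: [-0.25, 3.111, 0.01]
force: [2.6, 0.4, -3.1]
opening: 0.0301
```

```bash
python3 st.py; python3 look.py 12;  python3 - <<'E'
from h import *
crop('side','pics/side12.png',250,195,340,275,7,'pics/s12.png')
crop('top','pics/top12.png',265,180,335,265,7,'pics/t12.png')
E
```

```text
16.65 [ 0.5585 -0.0344  0.0298] yaw 0.1603 z [ 0.02    0.0079 -0.9998] [ 2.6  0.4 -3.1] 0.0301
module mm -65.50297711895868 1.6482034349472268 29.754043584598563
16.75 [ 0.55898422 -0.0343037   0.02974349] yaw 0.16027676357916396 z [ 0.0199  0.0079 -0.9998] [ 2.57613736  1.87376767 -3.40087939] 0.029900643204920002
module mm -64.97967029776704 1.6700710779663768 29.743488993885023
```

View pics/s12.png

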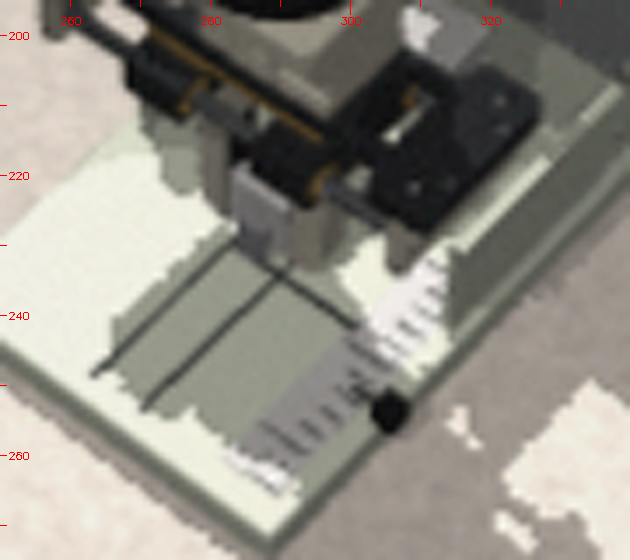

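View pics/t12.png

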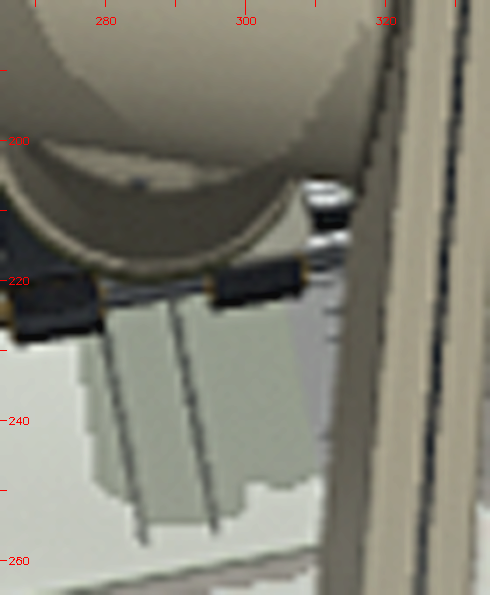

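Call:
send_rows --series '[{"wx":0,"wy":0.01,"wz":0,"dx":-0.8,"dy":-0.13,"dz":0,"fingers":255},{"wx":0,"wy":0.005,"wz":0,"dx":-0.8,"dy":-0.13,"dz":0,"fingers":255},{"wx":0,"wy":0,"wz":0,"dx":-0.2,"dy":0,"dz":0,"fingers":255},{"wx":0,"wy":0,"wz":0,"dx":0,"dy":0,"dz":0,"fingers":255}]'

```text
t: 17.08
tool_pos: [0.5428, -0.0369, 0.0298]
orientation: [-0.252, 3.123, 0.011]
force: [2.2, 3.1, -3.3]
opening: 0.0298
```

```bash
python3 st.py; python3 look.py 13;  python3 - <<'E'
from h import *
crop('side','pics/side13.png',270,215,330,275,10,'pics/s13.png')
E
```

```text
17.0833 [ 0.5428 -0.0369  0.0298] yaw 0.1611 z [ 0.0081  0.0074 -0.9999] [ 2.2  3.1 -3.3] 0.0298
module mm -81.37549660974973 1.6493002945032424 29.764881463743112
17.1833 [ 0.54292172 -0.03688063  0.02976203] yaw 0.16106240101116936 z [ 0.0079  0.0075 -0.9999] [ 2.77038096  1.01463785 -4.5198591 ] 0.029550080918166785
module mm -81.24756665029088 1.685112279392045 29.762030749790064
```

View pics/s13.png

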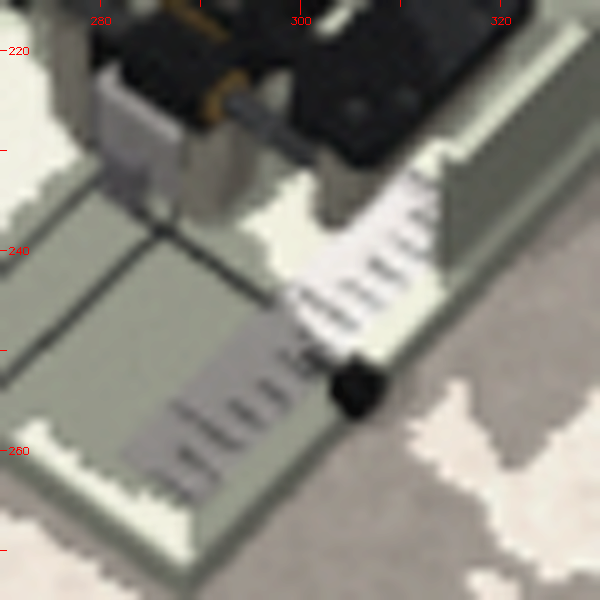

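```bash
cat > al.py <<'E'
from h import *
p=np.array([0.6234,-0.0256]);c,si=np.cos(.16),np.sin(.16)
def mod(P): d=P[:2]-p; return np.round([1000*(c*d[0]+si*d[1]),1000*(-si*d[0]+c*d[1])],1)
E
python3 - <<'E'
from al import *
s=lambda x,y:(270+x/10-.0,215+y/10)
for nm,q in (("ptr",(165,232)),("ptr",(220,268)),("ptrtip",(275,304)),("clip",(303,355)),("clip",(325,370)),("clipblk",(358,385))):
    print(nm,mod(onz("side",*s(*q),.022)))
for e in (0,.0661,.0665): print(mod(np.array([0,0,0])) if 0 else "", )
E
```

```text
ptr [-92.6 -14.6]
ptr [-92.  -33.4]
ptrtip [-91.5 -51.9]
clip [-99.3 -67.8]
clip [-99.2 -75.2]
clipblk [-97.2 -84.7]
```

```bash
cat > prof.py <<'E'
from al import *
def w(x,y,z): x/=1000;y/=1000; return np.array([p[0]+c*x-si*y,p[1]+si*x+c*y,z/1000])
def profile(n,src,xs,ys,z):
    g=cv2.cvtColor(cv2.imread(src),cv2.COLOR_BGR2GRAY).astype(np.float32)
    m=np.array([[proj(n,w(x,y,z)) for x in xs] for y in ys],np.float32)
    return cv2.remap(g,m[...,0],m[...,1],cv2.INTER_LINEAR)
def cen(xs,v,lo,hi):
    k=(xs>=lo)&(xs<=hi); v=v[k];X=xs[k]; b=np.interp(X,[X[0],X[-1]],[v[:3].mean(),v[-3:].mean()]); d=np.clip(b-v,0,None); return (X*d).sum()/d.sum(), d.max()
E
python3 - <<'E'
from prof import *
xs=np.arange(-165,-20,.25)
P=profile("top","pics/top10.png",xs,np.arange(-64,-58,.5),20).mean(0)
for k in range(1,13):
    print("tick",10*k,cen(xs,P,-34-10*k-4,-34-10*k+5.5))
for y in (-30,-35,-40,-45,-50):
    print("ptr",y,cen(xs,profile("top","pics/top10.png",xs,[y-1,y,y+1],23).mean(0),-41,-27))
for y in (-68,-70,-72,-74,-75,-76):
    print("clip",y,cen(xs,profile("top","pics/top10.png",xs,[y-.5,y,y+.5],23).mean(0),-106,-94))
xs=np.arange(-120,-20,.25)
print("side home/now/clip")
for y in (-25,-30,-35,-40,-45): print(y,cen(xs,profile("side","pics/side10.png",xs,[y-1,y,y+1],23).mean(0),-38,-26),cen(xs,profile("side","pics/side13.png",xs,[y-1,y,y+1],23).mean(0),-98,-86))
for y in (-68,-70,-72,-74):print(y,[cen(xs,profile("side",f"pics/side{k}.png",xs,[y-.5,y,y+.5],23).mean(0),-107,-93) for k in (10,13)])
E
```

```text
Traceback (most recent call last):
  File "prof.py", line 5, in profile
    m=np.array([[proj(n,w(x,y,z)) for x in xs] for y in ys],np.float32)
                 ~~~~^^^^^^^^^^^^
  File "h.py", line 11, in proj
    K,E=cam(n); c=E[:3,:3]@np.asarray(p)+E[:3,3]; c=np.array([c[0],-c[1],-c[2]]); w=K@c; return w[:2]/w[2]
        ~~~^^^
  File "h.py", line 4, in cam
    i=robot.camera_info(n); return np.array(i['intrinsics']),np.array(i['extrinsics'])
ValueError: time passes only in moves, steps and waits
```

```bash
sed -i 's/^def cam(n):/import functools\n@functools.cache\ndef cam(n):/' h.py
cat > r.py <<'E'
from prof import *
xs=np.arange(-165,-20,.25)
P=profile("top","pics/top10.png",xs,np.arange(-64,-58,.5),20).mean(0)
for k in range(1,13):
    print("tick",10*k,np.round(cen(xs,P,-34-10*k-4,-34-10*k+5.5),1))
for y in (-30,-35,-40,-45,-50):
    print("ptr",y,np.round(cen(xs,profile("top","pics/top10.png",xs,[y-1,y,y+1],23).mean(0),-41,-27),1))
for y in (-68,-70,-72,-74,-75,-76):
    print("clip",y,np.round(cen(xs,profile("top","pics/top10.png",xs,[y-.5,y,y+.5],23).mean(0),-106,-94),1))
xs=np.arange(-120,-20,.25)
print("side home/now/clip")
for y in (-25,-30,-35,-40,-45): print(y,np.round(cen(xs,profile("side","pics/side10.png",xs,[y-1,y,y+1],23).mean(0),-38,-26),1),np.round(cen(xs,profile("side","pics/side13.png",xs,[y-1,y,y+1],23).mean(0),-98,-86),1))
for y in (-68,-70,-72,-74):print(y,[np.round(cen(xs,profile("side",f"pics/side{k}.png",xs,[y-.5,y,y+.5],23).mean(0),-107,-93),1).tolist() for k in (10,13)])
E
python3 r.py
```

```text
tick 10 [-41.5  30.5]
tick 20 [-52.2  29.9]
tick 30 [-62.   25.5]
tick 40 [-72.6  36.6]
tick 50 [-82.5  43.1]
tick 60 [-92.3  36.1]
tick 70 [-102.    39.3]
tick 80 [-111.7   36.5]
tick 90 [-122.    25.3]
tick 100 [-132.5   39.3]
tick 110 [-142.2   35.8]
tick 120 [-151.5   32.7]
ptr -30 [-31.2  61.5]
ptr -35 [-31.3  69.5]
ptr -40 [-31.8  47.7]
ptr -45 [-32.8  81.6]
ptr -50 [-32.7  71.4]
clip -68 [-100.   88.]
clip -70 [-99.5  91.1]
clip -72 [-98.8  94.1]
clip -74 [-98.5  68.9]
clip -75 [-98.8  66.1]
clip -76 [-99.2  72.2]
side home/now/clip
-25 [-31.1  42.8] [-92.5  49.3]
-30 [-31.1  43.8] [-92.4  49.7]
-35 [-31.2  43. ] [-92.7  48.6]
-40 [-31.2  42.3] [-92.5  47.9]
-45 [-31.9  60.9] [-92.4  49.8]
-68 [[-100.2, 54.2], [-99.3, 48.1]]
-70 [[-100.5, 73.6], [-99.6, 55.6]]
-72 [[-100.2, 75.3], [-99.5, 62.4]]
-74 [[-99.5, 71.1], [-99.1, 55.3]]
```

```bash
cat > r2.py <<'E'
from prof import *
xs=np.arange(-165,-20,.25)
for nm in ("side0","side10"):
  P=profile("side",f"pics/{nm}.png",xs,np.arange(-65,-57,.5),20).mean(0)
  print(nm,[(10*k,*np.round(cen(xs,P,-34-10*k-4,-34-10*k+5.5),1).tolist()) for k in range(3,13)])
for nm in ("top0",):
  P=profile("top",f"pics/{nm}.png",xs,np.arange(-64,-58,.5),20).mean(0)
  print(nm,[(10*k,*np.round(cen(xs,P,-34-10*k-4,-34-10*k+5.5),1).tolist()) for k in range(3,13)])
  print([np.round(cen(xs,profile("top","pics/top0.png",xs,[y-.5,y,y+.5],22).mean(0),-106,-94),1).tolist() for y in (-68,-70,-72,-74,-76)])
  print([np.round(cen(xs,profile("side","pics/side0.png",xs,[y-.5,y,y+.5],22).mean(0),-106,-94),1).tolist() for y in (-68,-70,-72,-74,-76)])
E
python3 r2.py
```

```text
side0 [(30, -62.5, 13.7), (40, -72.9, 12.7), (50, -81.6, 13.8), (60, -92.5, 21.0), (70, -101.8, 12.9), (80, -112.5, 13.4), (90, -122.5, 22.2), (100, -132.5, 28.9), (110, -142.5, 24.8), (120, -152.5, 20.9)]
side10 [(30, -62.5, 25.4), (40, -72.5, 19.5), (50, -82.4, 30.4), (60, -92.4, 21.3), (70, -101.8, 14.1), (80, -112.4, 14.9), (90, -122.5, 22.7), (100, -132.5, 31.1), (110, -142.5, 25.9), (120, -152.6, 22.6)]
top0 [(30, -62.1, 15.5), (40, -72.8, 22.0), (50, -81.8, 23.7), (60, -92.3, 31.6), (70, -102.0, 35.0), (80, -111.8, 32.5), (90, -121.9, 22.6), (100, -132.5, 35.3), (110, -142.2, 31.6), (120, -151.5, 29.2)]
[[-99.9, 77.3], [-99.5, 78.2], [-98.6, 82.2], [-98.3, 63.5], [-99.0, 63.5]]
[[-100.1, 47.6], [-100.1, 64.5], [-99.7, 59.8], [-99.3, 54.6], [-98.9, 52.5]]
```

Call:
send_rows --series '[{"wx":0,"wy":0.005,"wz":0,"dx":-0.5,"dy":-0.08,"dz":0,"fingers":255},{"wx":0,"wy":0,"wz":0,"dx":0,"dy":0,"dz":0,"fingers":255},{"wx":0,"wy":0,"wz":0,"dx":0,"dy":0,"dz":0,"fingers":255},{"wx":0,"wy":0,"wz":0,"dx":0,"dy":0,"dz":0,"fingers":255}]'

```text
t: 17.52
tool_pos: [0.5385, -0.0376, 0.0298]
orientation: [-0.252, 3.127, 0.011]
force: [2.2, 1.8, -5.0]
opening: 0.0301
```

```bash
python3 st.py
```

```text
17.5167 [ 0.5385 -0.0376  0.0298] yaw 0.1611 z [ 0.0038  0.0076 -1.    ] [ 2.2  1.8 -5. ] 0.0301
module mm -85.73730391871197 1.6966003728048784 29.78488055484002
```

Call:
send_rows --series '[{"wx":0,"wy":0,"wz":0,"dx":-0.13,"dy":-0.02,"dz":0,"fingers":255},{"wx":0,"wy":0,"wz":0,"dx":0,"dy":0,"dz":0,"fingers":255},{"wx":0,"wy":0,"wz":0,"dx":0,"dy":0,"dz":0,"fingers":255}]'

```text
t: 17.77
tool_pos: [0.5374, -0.0378, 0.0298]
orientation: [-0.252, 3.127, 0.011]
force: [2.7, 1.6, -5.2]
opening: 0.0299
```

```bash
python3 look.py 14; cat > r3.py <<'E'
from prof import *
import sys
k=sys.argv[1]
crop('side',f'pics/side{k}.png',270,215,330,275,10,f'pics/s{k}.png')
xs=np.arange(-120,-20,.25)
for y in (-25,-30,-35,-40,-45,-50): print(y,np.round(cen(xs,profile("side",f"pics/side{k}.png",xs,[y-1,y,y+1],25).mean(0),-105,-93),1))
for y in (-68,-70,-72,-74):print("clip",y,np.round(cen(xs,profile("side",f"pics/side{k}.png",xs,[y-.5,y,y+.5],21).mean(0),-106,-94),1).tolist())
E
python3 r3.py 14
```

```text
17.8667 [ 0.53737888 -0.03777068  0.02978656] yaw 0.1610092776202708 z [ 0.0041  0.0076 -1.    ] [ 2.90401453  0.96590119 -4.31949691] 0.0296599210291203
module mm -86.86140366795651 1.6895046892128618 29.78655967187652
-25 [-99.3  47.9]
-30 [-99.2  44.7]
-35 [-99.   47.5]
-40 [-99.   43.7]
-45 [-98.7  53.6]
-50 [-98.7  48.7]
clip -68 [-99.8, 35.3]
clip -70 [-99.8, 56.0]
clip -72 [-99.5, 45.6]
clip -74 [-99.0, 38.9]
```

View pics/s14.png

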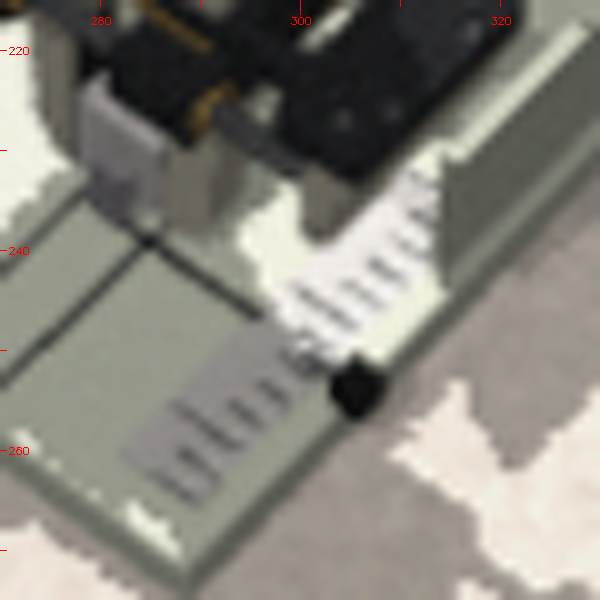

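The pointer and the clip's index line agree to about 0.5 mm: roughly (296,247) against (301,251) in the side view. I'll hold, check for drift and hand in.

Call:
send_rows --series '[{"wx":0,"wy":0,"wz":0,"dx":0,"dy":0,"dz":0,"fingers":255},{"wx":0,"wy":0,"wz":0,"dx":0,"dy":0,"dz":0,"fingers":255},{"wx":0,"wy":0,"wz":0,"dx":0,"dy":0,"dz":0,"fingers":255},{"wx":0,"wy":0,"wz":0,"dx":0,"dy":0,"dz":0,"fingers":255},{"wx":0,"wy":0,"wz":0,"dx":0,"dy":0,"dz":0,"fingers":255}]'

```text
t: 18.28
tool_pos: [0.5373, -0.0378, 0.0297]
orientation: [-0.252, 3.127, 0.011]
force: [2.4, 0.9, -4.6]
opening: 0.0299
```

```bash
python3 look.py 15; python3 r3.py 15
```

```text
18.3833 [ 0.53737447 -0.03778179  0.02979075] yaw 0.16103699899506438 z [ 0.004   0.0076 -1.    ] [ 3.32732374  1.53401513 -4.8768784 ] 0.029782910079944987
module mm -86.86753069062885 1.6792374260541347 29.790753994660268
-25 [-99.3  47.3]
-30 [-99.2  45.8]
-35 [-99.   48.1]
-40 [-99.   44.8]
-45 [-98.7  53.5]
-50 [-98.7  47.1]
clip -68 [-99.8, 36.5]
clip -70 [-99.8, 57.3]
clip -72 [-99.4, 47.1]
clip -74 [-99.1, 39.3]
```

View pics/side15.png

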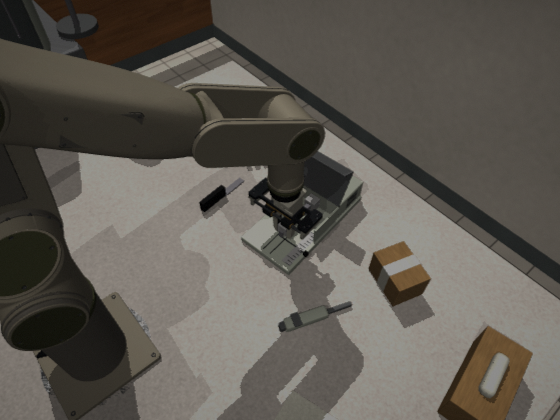

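The hold is stable with no drift. The hood is open, and the opener lies on the bench around (220,195). The carton and pipette are where they were.

```bash
python3 -c "
from plant import robot
print(robot.close_job())"
```

```text
the job is handed in; nothing more can be done
None
```

The job is handed in at about 18.4 s of the 66 s, with the arm still squeezing the lock button and holding the probe arm at the clip.

- **Hood:** I levered it open with the blade. It read about 2.0 rad in the side view and was still open in the last picture.
- **Opener:** it lies on the bench to the left of the module, clear of it.
- **Squeeze:** the button is pressed flush (finger opening 29.8 mm, 30 N grip). The hold did not drift in the checks before hand-in.
- **Alignment:** the arm is drawn out about 66.7 mm by the tool's travel. The clip reads 66.4 to 66.9 mm against the scale ticks. In the last side view pointer and clip agree to about 0.5 mm, within the measurement error. That comparison uses estimated heights for the pointer and the index line; a single assumed height gave up to about 2 mm difference between the views.
- **Bystanders and clip:** the carton, pipette and clip were unmoved in the last pictures. The tube rack was hidden behind the arm in the last view; it looked undisturbed earlier and I never went near it.

**One contact:** while lowering the opener at the module's front, it was held about 7 mm lower than I thought and pressed on the deck. The wrist force peaked at about 98 N in one reading, below the 120 N limit, and I backed off in the next row. I took this to be the opener or the fingers touching the deck rather than the gripper's body, but could not see the contact itself.

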